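# Unstack the drive parts and return each to its stock tray

### The arm

A 6-joint arm with a two-finger parallel gripper is mounted at the origin on the work surface. World frame = base frame: x ahead of the robot, y to its left, z up, the work surface at z = 0. Lengths are in mm, angles in rad, forces in N, time in s.
With the tool pointing down it reaches from about 350 to 725 mm from the base axis. Payload 4.3 kg.
Tool frame: the origin (TCP) lies midway between the tips of the shut fingers; the grasp point (between the pads) lies 19 mm behind it; z points along the fingers, x is the direction in which the jaws open and shut, and the axes are right-handed (so a half turn about z gives the same grasp; the last joint's range is limited). The gripper opens to 85 mm and grips with 20 to 120 N. Pads are 22 mm wide; open, the fingers measure 114 mm over their backs; the gripper's body (76 mm by 85 mm) begins 54 mm behind the grasp point. The pads swing forward as they close: fully open they stand 13 mm farther back than shut.
Start: joints at [-1.37, 0.377, 0.081, 1.274, 0, 1.46], TCP at [175.859, -547.49, 192.229] pointing down, gripper open.
Joint ranges: [-2.72, 2.72], [-0.84, 1.66], [-1.02, 1.22], [-1.77, 2.12], [-1.37, 1.28], [-3.14, 3.14]. Speed limits (rad/s): [2.57, 2.57, 3.14, 3.14, 3.14, 3.14].

### API

Orientations are given as a unit quaternion [w, x, y, z].
In Python, from cell import manip gives the robot as it stands. The module is installed in compiled form; this text tells all that it offers.
- The arm moves only by the shell command python3 -m creep 'ROWS' [FORCE]. ROWS is JSON, one flat list of numbers, 7 for each row, row after row: the shift along the tool's x, y, z in mm, then the turn, a rotation vector about the tool's x, y, z in degrees, then the closure, from -1 (fully open) to 1 (shut). In form: [tx, ty, tz, rx, ry, rz, claw, tx, ty, tz, rx, ry, rz, claw, ...]. A call has 1 to 8 rows; each row shifts and turns the commanded pose from where the row before left it, along the tool's axes as they then stand; what a row does not reach is not made up. A row lasts 1/12 s, in which the tool goes at most 41.7 mm and 7.16 degrees, less where a joint would pass 70% of its speed; a pose out of reach is approached as far as the arm can. A call is refused whole if a number of a shift passes 41.7 or a number of a turn 7.16, either way. A call with a gripper value outside its range is refused whole. The fingers move at their own pace and stop on an object; FORCE is the grip in N (left out, the last holds). Time passes only in rows, so rows that do not move let the fingers close. It gives the time, the measured TCP pose, the force and the opening at its end, in the units of the state.
- manip.state(): the state, without advancing time (a new reading comes with each control period).
- manip.grab_frame(name): name is "scene" or "top" or "wrist"; returns (picture, depth): 480x640x3 uint8, red, green, blue; 480x640 float32, mm along the optical axis (not along the pixel's ray), 0 where there is no reading.
- manip.calibration(name): a dict with "fx", "fy", "cx", "cy" (pixels), "R" (3x3) and "t" (3): a world point X has camera coordinates R X + t; the wrist camera has in their place "T_tool_cam" (4x4, takes a point from camera to tool coordinates, whose origin is the TCP and whose axes are the tool frame's). Camera axes: x right, y down, z forward; pixel columns grow to the right and rows downward; lengths in mm; the calibration is good to about 2 mm. A picture is of the moment at which its call begins: read the wrist's pose just before it. calibration takes no time and is no camera call.
- manip.job_done(): hands the job in, once; it reports no verdict.
The state is a dict: "t": time; "joints": joint angles; "joint_velocities": joint speeds; "joint_torque": joint torques, N m; "eef_pos": TCP position; "orientation": TCP orientation; "force": force on the tool from outside, world axes, zero at the start; "ft_torque": the same for the moment, N m; "width": opening from 0.0 (shut) to 1.0 (fully open).
Only numpy, scipy, OpenCV 4.12 (cv2) and the standard library are available. Lean on these libraries where they do the work, as an engineer would, in place of code of your own. Each camera call takes 0.05 s, during which the arm holds its last target.

### The job

Two stacks of drive parts were left on the bench: take them apart and return every part to the blue tray that already holds one of its kind, lying flat and centred on the white dot of that tray's black rubber pad. Set the parts down rather than dropping them, and do not tip any over.

Things in the scene. Friction and masses are not known exactly. Their poses are not given: they have to be found in the camera images.
- pulley: loose steel V-belt pulley with two grooves: smooth round outline, diameter 66 mm, height 28, flat top with a dark bore mark in the middle; about 0.5 kg. It lies flat on the bench at the bottom of one of the two stacks. Origin: centre of the underside; z is its axis, up.
- sprocket: loose steel chain sprocket: toothed disc of diameter 78 mm and 8 thick at the bottom, with a round hub of diameter 46 on it up to a total height of 28 (grip the hub), flat top; about 0.4 kg. It lies flat on the bench at the bottom of the other stack. Origin: centre of the underside; z is its axis, up.
- bearing: loose sealed ball bearing: steel outer ring of diameter 52 mm, height 18, with a black seal ring and steel inner ring seen from above, flat top; about 0.16 kg. It lies flat on top of the pulley or the sprocket, whichever the flange is not on. Origin: centre of the underside; z is its axis, up.
- flange: loose square steel flange 50 x 50 mm, height 18, with a dark bore mark in the middle and four small ones in the corners; about 0.25 kg. It lies flat on top of the pulley or the sprocket, whichever the bearing is not on. x and y are square to its sides. Origin: centre of the underside; z is its axis, up.
- nut: loose large steel hexagonal nut, 36 mm across flats, 41.6 across corners, height 16, dark bore mark in the middle; about 0.11 kg. It lies flat on top of the bearing. Its y axis is square to one pair of flats, every 60 degrees likewise; its x axis points at a corner. Origin: centre of the underside; z is its axis, up.
- tray_pulley: fixed blue tray 190 x 110 mm, rim 8 high; near half: black rubber pad, diameter 90, its top 6 above the bench, white dot in the middle; far half: a fixed specimen, a smooth round V-belt pulley (diameter 66, 28 high), standing on the 3 thick floor, its centre 90 from the dot. Origin: bench level under the white dot. x points from the dot to the specimen, y across, z up.
- tray_sprocket: fixed blue tray 190 x 110 mm, rim 8 high; near half: black rubber pad, diameter 90, its top 6 above the bench, white dot in the middle; far half: a fixed specimen, a toothed sprocket with a hub (diameter 78, 28 high), standing on the 3 thick floor, its centre 90 from the dot. Origin: bench level under the white dot. x points from the dot to the specimen, y across, z up.
- tray_bearing: fixed blue tray 190 x 110 mm, rim 8 high; near half: black rubber pad, diameter 90, its top 6 above the bench, white dot in the middle; far half: a fixed specimen, a round ball bearing (diameter 52, 18 high), standing on the 3 thick floor, its centre 90 from the dot. Origin: bench level under the white dot. x points from the dot to the specimen, y across, z up.
- tray_flange: fixed blue tray 190 x 110 mm, rim 8 high; near half: black rubber pad, diameter 90, its top 6 above the bench, white dot in the middle; far half: a fixed specimen, a square flange with four corner holes (50 x 50, 18 high), standing on the 3 thick floor, its centre 90 from the dot. Origin: bench level under the white dot. x points from the dot to the specimen, y across, z up.
- tray_nut: fixed blue tray 190 x 110 mm, rim 8 high; near half: black rubber pad, diameter 90, its top 6 above the bench, white dot in the middle; far half: a fixed specimen, a hexagonal nut (36 across flats, 16 high), standing on the 3 thick floor, its centre 90 from the dot. Origin: bench level under the white dot. x points from the dot to the specimen, y across, z up.
Not all that is in view belongs to the job. What is shaped like the flange but green or turquoise is not meant.

How it is judged (in metres and radians):
At the end, for the whole second after the job is handed in: Each of the five parts lies flat (within 0.12 rad) on the rubber pad of the tray with its own kind, its centre within 15 mm of the pad's middle and its underside 3 to 10 mm above the bench (the pad's top is at 6 mm), at rest (horizontal distance between pulley and tray_pulley below 0.015 m and height (world z) of pulley between 0.003 and 0.01 m and angle between each of pulley, sprocket, bearing, flange, nut's own z axis and vertical below 0.12 rad and linear speed of each of pulley, sprocket, bearing, flange, nut below 0.03 m/s and angular speed of each of pulley, sprocket, bearing, flange, nut below 0.3 rad/s and horizontal distance between sprocket and tray_sprocket below 0.015 m and height (world z) of sprocket between 0.003 and 0.01 m and horizontal distance between bearing and tray_bearing below 0.015 m and height (world z) of bearing between 0.003 and 0.01 m and horizontal distance between flange and tray_flange below 0.015 m and height (world z) of flange between 0.003 and 0.01 m and horizontal distance between nut and tray_nut below 0.015 m and height (world z) of nut between 0.003 and 0.01 m); the robot touches nothing.
It fails at once if a part is tipped onto its side or over (angle between any of pulley, sprocket, bearing, flange, nut's own z axis and vertical above 0.9 rad).
It fails at once if a part is dropped or thrown: it moves freely, out of the fingers, at over 0.6 m/s (a fall of about 2 cm) ((linear speed of pulley above 0.6 m/s and contact force between the fingers and pulley below 0.02 N) or (linear speed of sprocket above 0.6 m/s and contact force between the fingers and sprocket below 0.02 N) or (linear speed of bearing above 0.6 m/s and contact force between the fingers and bearing below 0.02 N) or (linear speed of flange above 0.6 m/s and contact force between the fingers and flange below 0.02 N) or (linear speed of nut above 0.6 m/s and contact force between the fingers and nut below 0.02 N)).
It also fails if it takes over 131 s, if anything falls off the work surface, if the arm or the gripper's body presses on something with over 40 N, if the wrist force passes 120 N, or if a joint passes its speed limit or range.

## Working session

There is one attempt and no reset: what is moved stays moved. The work goes in short steps, Python scripts to look and compute and a shell command to move; the robot and the scene stay as the last step left them, time stands still between calls to the robot, and variables do not carry over. Pictures are saved under pics/ and viewed, and the job is handed in when it is done.

```bash
mkdir -p pics; ls; python3 - <<'E'
from cell import manip
import cv2
s=manip.state();print(s)
for n in("scene","top","wrist"):
    p,d=manip.grab_frame(n);cv2.imwrite(f"pics/{n}0.png",p[:,:,::-1]);import numpy as np;np.save(f"pics/{n}0.npy",d)
    np.set_printoptions(precision=4,suppress=True);print(n,manip.calibration(n))
E
```

```text
pics
{'t': 0.0, 'joints': array([-1.37029658e+00,  3.78041105e-01,  7.96228766e-02,  1.27438264e+00,
        6.24365995e-06,  1.46049033e+00]), 'joint_velocities': array([-0.00038205,  0.00184939,  0.00162555,  0.00133953, -0.00016335,
       -0.00015881]), 'joint_torque': array([ 2.73874815e-05, -4.63610244e+01,  2.69873267e+01,  2.09839881e-02,
       -2.16734065e-04, -6.67009530e-06]), 'eef_pos': array([ 175.70870484, -546.73164561,  191.27230585]), 'orientation': array([-6.78347137e-04,  8.08029874e-01, -5.89140661e-01, -7.37836503e-04]), 'force': array([-0.42882325, -0.34558989, -0.49854838]), 'ft_torque': array([ 0.01585431,  0.0619337 , -0.01524592]), 'width': 1.0037525061821901}
scene {'fx': 623.7364599240767, 'fy': 623.7364599240767, 'cx': 315.9109307670241, 'cy': 238.01723718940198, 'R': array([[-0.1524,  0.9883, -0.006 ],
       [ 0.8349,  0.1255, -0.5359],
       [-0.5288, -0.0867, -0.8443]]), 't': array([  79.974 , -389.3919, 1490.3994])}
top {'fx': 568.6034064900089, 'fy': 568.6034064900089, 'cx': 324.0189222487209, 'cy': 241.74956952246345, 'R': array([[ 0.0065, -0.9997, -0.0244],
       [-0.9813, -0.0017, -0.1924],
       [ 0.1923,  0.0252, -0.981 ]]), 't': array([  14.9203,  501.8109, 1193.1757])}
wrist {'fx': 352.87404287925125, 'fy': 352.87404287925125, 'cx': 319.27398525837316, 'cy': 231.07319364095713, 'T_tool_cam': array([[   1.    ,   -0.0004,    0.0002,   -0.556 ],
       [   0.0003,    0.9592,    0.2828,  -72.0359],
       [  -0.0003,   -0.2828,    0.9592, -182.0988],
       [   0.    ,    0.    ,    0.    ,    1.    ]])}
```

View pics/top0.png

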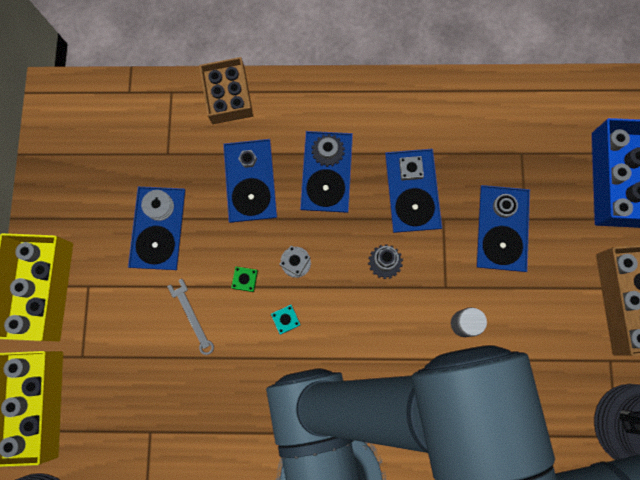

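View pics/scene0.png

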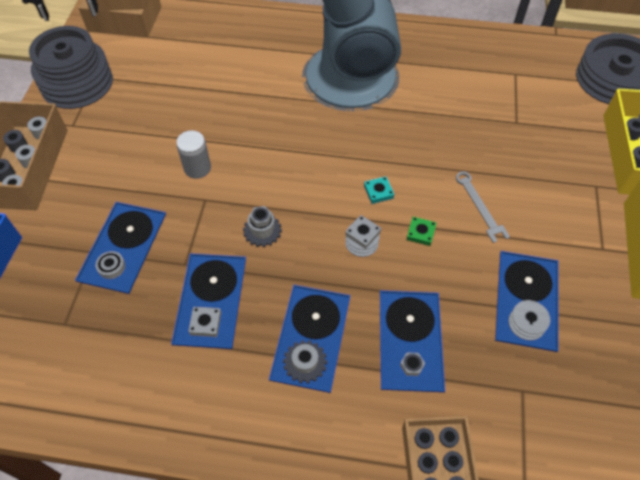

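View pics/wrist0.png

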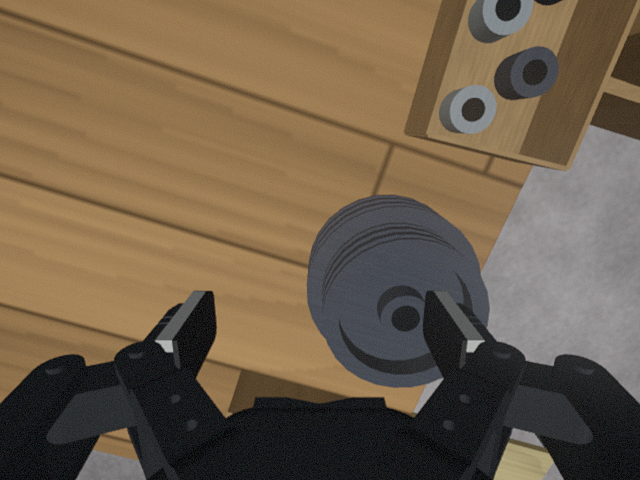

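The top view shows the pads' dots: pulley tray (155,244), nut tray (251,197), sprocket tray (325,187), flange tray (415,207) and bearing tray (503,245). The stacks are at (296,262), flange on pulley, and (387,260), nut on bearing on sprocket. These could be mistaken for the parts:
- For the flange: green square (244,279), turquoise square (286,319) and the fixed specimen (412,167).
- For the nut: the specimen at (247,157).
- For the bearing: the specimen at (506,205).
- For the sprocket: the specimen at (327,150).
- For the pulley: the specimen at (156,205).
- For any of the parts: the grey cylinder at (469,322).

```bash
cat > h.py <<'E'
import numpy as np, cv2
from cell import manip
from scipy.spatial.transform import Rotation as Ro
np.set_printoptions(precision=2,suppress=True)
def ray(n,uv,z,cal=None):
    c=manip.calibration(n)
    if n=="wrist":
        s=manip.state() if cal is None else cal
        q=s["orientation"];Rt=Ro.from_quat([q[1],q[2],q[3],q[0]]).as_matrix()
        T=c["T_tool_cam"];R=Rt@T[:3,:3];o=Rt@T[:3,3]+s["eef_pos"]
    else: R=c["R"].T;o=-R@c["t"]
    d=R@np.array([(uv[0]-c["cx"])/c["fx"],(uv[1]-c["cy"])/c["fy"],1])
    return o+d*(z-o[2])/d[2]
E
python3 - <<'E'
from h import *
dots={"top":dict(pulley=(155,244),nut=(251,197),sprocket=(325,187),flange=(415,207),bearing=(503,245)),
"scene":dict(pulley=(529,280),nut=(410,318),sprocket=(316,316),flange=(213,280),bearing=(130,229))}
for n in dots:
    im=cv2.imread(f"pics/{n}0.png");g=im.min(2)
    for k,(u,v) in dots[n].items():
        w=g[v-7:v+8,u-7:u+8].astype(float);w=np.clip(w-90,0,None);yy,xx=np.mgrid[v-7:v+8,u-7:u+8]
        c=((w*xx).sum()/w.sum(),(w*yy).sum()/w.sum());print(n,k,c,ray(n,c,6))
for n,bx in(("top",(265,230,420,300)),("scene",(230,195,445,260))):
    im=cv2.imread(f"pics/{n}0.png");a,b,c,d=bx
    cv2.imwrite(f"pics/{n}_crop.png",cv2.resize(im[b:d,a:c],None,fx=800/(c-a) if n=="top" else 3.7,fy=800/(c-a) if n=="top" else 3.7,interpolation=cv2.INTER_CUBIC))
d=np.load("pics/top0.npy")
c=manip.calibration("top")
for u,v in((387,257),(296,261),(296,252),(387,250),(415,220)):
    z=np.median(d[v-1:v+2,u-1:u+2]);X=c["R"].T@(z*np.array([(u-c["cx"])/c["fx"],(v-c["cy"])/c["fy"],1])-c["t"]);print(u,v,X)
E
```

```text
top pulley (np.float64(154.4325777948521), np.float64(244.4172109104879)) [503.31 404.19   6.  ]
top nut (np.float64(250.66919304502898), np.float64(196.16718680338832)) [616.94 187.93   6.  ]
top sprocket (np.float64(325.1652397260274), np.float64(187.18921232876713)) [638.3   16.29   6.  ]
top flange (np.float64(414.738379814077), np.float64(206.39353696325807)) [ 592.67 -188.29    6.  ]
top bearing (np.float64(502.52089749230095), np.float64(244.79190497140343)) [ 503.9 -382.2    6. ]
scene pulley (np.float64(528.1896149358226), np.float64(279.6336056009335)) [504.02 404.48   6.  ]
scene nut (np.float64(409.84348767939343), np.float64(318.0731112916328)) [617.52 188.43   6.  ]
scene sprocket (np.float64(315.407243572021), np.float64(315.7334807851811)) [638.76  16.69   6.  ]
scene flange (np.float64(213.04175242575712), np.float64(279.57835930608644)) [ 593.23 -187.62    6.  ]
scene bearing (np.float64(129.64924812030074), np.float64(228.39436090225564)) [ 504.42 -381.28    6.  ]
387 257 [ 465.81 -118.47   63.69]
296 261 [459.15  77.68  48.11]
296 252 [479.31  78.12  46.49]
387 250 [ 480.92 -118.64   64.35]
415 220 [ 560.58 -187.97    7.01]
```

View pics/top_crop.png

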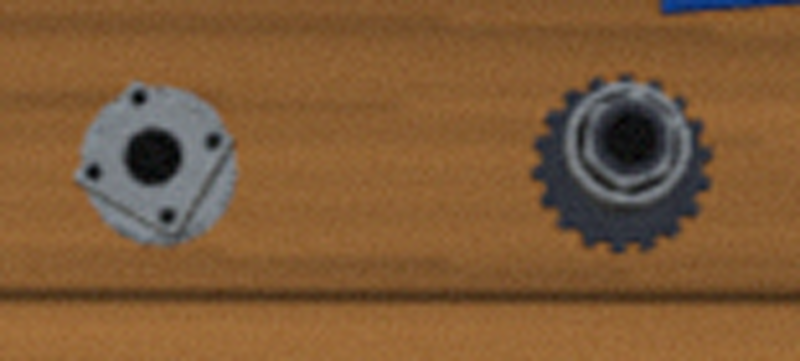

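View pics/scene_crop.png

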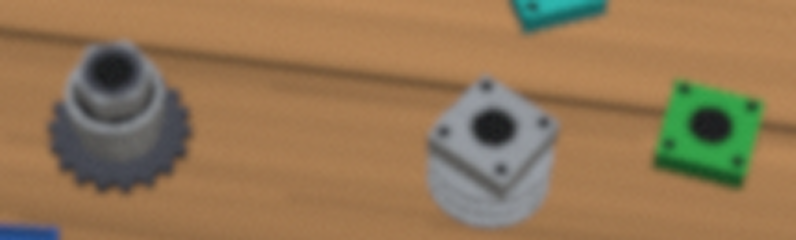

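```bash
cat >> h.py <<'E'
D=dict(pulley=(503.6,404.3),nut=(617.2,188.2),sprocket=(638.5,16.5),flange=(593,-188),bearing=(504.2,-381.7))
def delta(x,y,z=None,yaw=None):
    s=manip.state();q=s["orientation"];R=Ro.from_quat([q[1],q[2],q[3],q[0]]).as_matrix();p=s["eef_pos"]
    cy=np.degrees(np.arctan2(R[1,0],R[0,0]))
    d=R.T@(np.array([x,y,p[2] if z is None else z])-p)
    print("t %.2f"%s["t"],"pos",p,"yaw %.2f"%cy,"tilt",np.degrees(np.arccos(-R[2,2])),"F",s["force"],"w %.3f"%s["width"],"j",s["joints"])
    print(" tool delta",d,"turn rz",None if yaw is None else (cy-yaw+180)%360-180)
    # final-frame delta after yaw
    if yaw is not None:
        c,s_=np.cos(np.radians(yaw)),np.sin(np.radians(yaw))
        w=np.array([x,y])-p[:2];print(" delta in final-yaw frame",c*w[0]+s_*w[1],s_*w[0]-c*w[1])
def grab(name,fn):
    s=manip.state();p,d=manip.grab_frame(name);cv2.imwrite(f"pics/{fn}.png",p[:,:,::-1]);np.save(f"pics/{fn}.npy",d)
    np.savez(f"pics/{fn}_s.npz",**s);return p,d,s
E
python3 - <<'E'
from h import *
print(ray("top",(387.1,256.7),62),ray("top",(294.8,260),46))
print(ray("scene",(230+113/3.7,195+70/3.7),62),ray("scene",(230+494/3.7,195+127/3.7),46))
for k,v in D.items():
    print(k,np.hypot(*v),np.degrees(np.arctan2(v[1],v[0])))
delta(468,-118,192,-72.2)
for k,n in dict(pulley=(156,205),nut=(247,157),sprocket=(327,150),flange=(412,167),bearing=(506,205)).items():
    a=ray("top",n,25)[:2]-D[k];print(k,np.degrees(np.arctan2(a[1],a[0])),np.hypot(*a))
E
```

```text
[ 466.75 -118.84   62.  ] [461.69  80.49  46.  ]
[ 468.08 -116.2    62.  ] [463.34  83.43  46.  ]
pulley 645.8106920762461 38.75818309322684
nut 645.2558252352318 16.95779897585012
sprocket 638.713159407257 1.4802975798533786
flange 622.0876144081315 -17.590283224233158
bearing 632.3863771461241 -37.12720957834293
t 0.15 pos [ 175.72 -546.92  191.5 ] yaw -72.19 tilt 0.08629705242047277 F [-0.07  0.43 -0.38] w 1.001 j [-1.37  0.38  0.08  1.27 -0.    1.46]
 tool delta [-319.   -409.44    0.03] turn rz 0.005875865659845658
 delta in final-yaw frame -319.04076199483944 -409.4029445263131
pulley -2.7075701837178934 87.39171427826307
nut 5.267703276841477 88.14752128449216
sprocket -2.9985319195982276 83.09019778209154
flange 4.140668292753899 87.4807491598323
bearing -4.96166523787704 87.07418870396496
```

```bash
python3 -m creep '[-22.8,-29.2,0,0,0,0,-1,-22.8,-29.2,0,0,0,0,-1,-22.8,-29.2,0,0,0,0,-1,-22.8,-29.2,0,0,0,0,-1,-22.8,-29.2,0,0,0,0,-1,-22.8,-29.2,0,0,0,0,-1,-22.8,-29.2,0,0,0,0,-1,-22.8,-29.2,0,0,0,0,-1]' 40; python3 -m creep '[-22.8,-29.2,0,0,0,0,-1,-22.8,-29.2,0,0,0,0,-1,-22.8,-29.2,0,0,0,0,-1,-22.8,-29.2,0,0,0,0,-1,-22.8,-29.2,0,0,0,0,-1,-22.8,-29.2,0,0,0,0,-1]'
python3 - <<'E'
from h import *
delta(467.5,-117.5,192,-72.2)
E
```

```text
t: 0.82
eef_pos: [343.0, -300.6, 192.1]
orientation: [-0.0, 0.808, -0.589, -0.0]
force: [1.1, -0.2, -0.7]
width: 0.998
t: 1.32
eef_pos: [468.0, -116.7, 192.1]
orientation: [0.0, 0.808, -0.589, -0.0]
force: [-0.4, -0.0, -0.1]
width: 0.999
t 1.32 pos [ 467.97 -116.74  192.08] yaw -72.19 tilt 0.010946405039291077 F [-0.41 -0.04 -0.11] w 0.999 j [-0.38  0.19 -0.17  1.21 -0.    2.45]
 tool delta [0.58 0.68 0.08] turn rz 0.011704365959133156
 delta in final-yaw frame 0.5793890027021016 0.6844695368193081
```

```bash
python3 - <<'E'
from h import *
grab("wrist","w1")
E
```

```text
(no output)
```

View pics/w1.png

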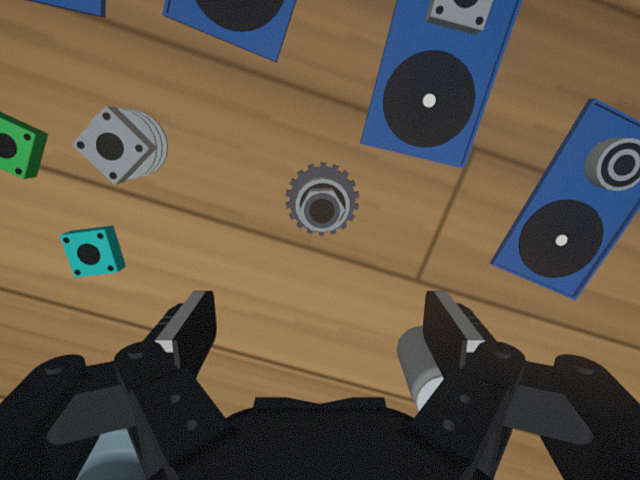

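The wrist view has the nut's bore at about (321,208) on the bearing and sprocket. The flange on the pulley is at (112,146), the turquoise decoy at (90,252), and the grey cylinder is by the right finger.

```bash
python3 - <<'E'
from h import *
im=cv2.imread("pics/w1.png")
a=cv2.resize(im[155:245,275:370],None,fx=6,fy=6,interpolation=cv2.INTER_CUBIC)
cv2.imwrite("pics/w1c.png",a)
s=np.load("pics/w1_s.npz")
c=manip.calibration("wrist");d=np.load("pics/w1.npy")
# top-layer mask by depth
q=s["orientation"];Rt=Ro.from_quat([q[1],q[2],q[3],q[0]]).as_matrix();T=c["T_tool_cam"]
v,u=np.mgrid[0:480,0:640];P=np.stack([(u-c["cx"])/c["fx"]*d,(v-c["cy"])/c["fy"]*d,d],-1)
W=(P@T[:3,:3].T+T[:3,3])@Rt.T+s["eef_pos"]
def lay(lo,hi,bx):
    m=(W[...,2]>lo)&(W[...,2]<hi);mm=np.zeros_like(m);mm[bx[1]:bx[3],bx[0]:bx[2]]=1;m&=mm
    n,l,st,ce=cv2.connectedComponentsWithStats(m.astype(np.uint8));i=1+np.argmax(st[1:,4]);m=l==i
    p=W[m][:,:2].astype(np.float32)
    print(lo,hi,m.sum(),"z",np.median(W[m][:,2]),"minRect",cv2.minAreaRect(p),"circ",cv2.minEnclosingCircle(p));return p
p=lay(57,70,(280,160,365,240))
for th in range(0,60,5):
    w=[]
    for k in range(3):
        t=np.radians(th+60*k);x=p@np.array([np.cos(t),np.sin(t)]);w.append(np.percentile(x,99)-np.percentile(x,1))
    print(th,np.array(w),sum(w))
lay(35,53,(280,160,365,240))
p=lay(38,53,(70,90,180,190))
E
```

```text
57 70 1367 z 62.869323364813425 minRect ((467.80328369140625, -118.30641174316406), (36.314918518066406, 40.91230010986328), 19.503328323364258) circ ((467.6857604980469, -118.61408233642578), 20.70713233947754)
0 [37.09 36.52 36.39] 109.99665933549085
5 [36.77 36.22 35.96] 108.94990334501229
10 [36.19 35.52 35.58] 107.27685429178113
15 [35.57 35.32 35.31] 106.19689988128526
20 [35.37 35.13 35.16] 105.66706792092722
25 [35.4  35.09 35.26] 105.75762313792927
30 [35.82 35.43 35.77] 107.0193161716541
35 [36.44 36.03 36.42] 108.88425937884662
40 [36.52 36.44 36.81] 109.76826666521532
45 [36.85 36.55 37.03] 110.42871622515545
50 [36.95 36.65 37.24] 110.8322151815515
55 [36.9  36.78 37.35] 111.03089034187147
35 53 887 z 46.52409010236417 minRect ((470.8318786621094, -118.56282806396484), (47.86332702636719, 50.62386703491211), 17.821699142456055) circ ((469.0469970703125, -118.91134643554688), 25.9306583404541)
38 53 3388 z 46.46138523300044 minRect ((462.4719543457031, 80.61727905273438), (50.75374221801758, 50.86119842529297), 59.8967170715332) circ ((462.4150390625, 80.68050384521484), 34.808258056640625)
```

View pics/w1c.png

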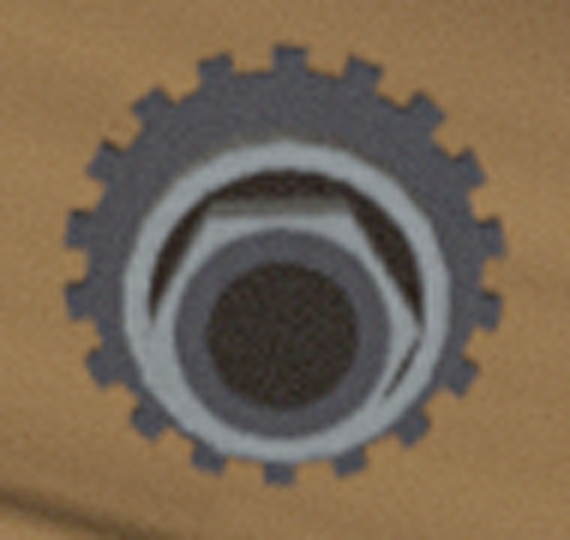

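The nut centres at (467.7,-118.5), z 62.9, with flat normals at about 20/80/140°, so I will grip at yaw -40.5°.

```bash
python3 -m creep '[0,0,12,0,0,-6.34,-1,0,0,14,0,0,-6.34,-1,0,0,14,0,0,-6.34,-1,0,0,14,0,0,-6.34,-1,0,0,14,0,0,-6.34,-1,0,0,10,0,0,0,-1,0,0,0,0,0,0,-1]'
python3 - <<'E'
from h import *
delta(467.7,-118.5,47.5,-40.5)
E
```

```text
t: 1.95
eef_pos: [465.3, -117.9, 111.8]
orientation: [0.0, 0.938, -0.346, -0.002]
force: [-0.2, -0.0, 0.6]
width: 1.001
t 1.95 pos [ 465.3  -117.94  111.85] yaw -40.50 tilt 0.26724558050675096 F [-0.21 -0.02  0.59] w 1.001 j [-0.38  0.23 -0.33  1.01 -0.    1.9 ]
 tool delta [ 2.47 -1.24 64.33] turn rz -0.0031327912800520608
 delta in final-yaw frame 2.1885764931325844 -1.132532983185542
```

```bash
python3 -m creep '[1,-0.6,16,0,0,0,-1,1,-0.6,18,0,0,0,-1,0.3,0,16,0,0,0,-1,0,0,10,0,0,0,-1,0,0,4,0,0,0,-1,0,0,0,0,0,0,-1]'
python3 - <<'E'
from h import *
delta(467.7,-118.5,47.5,-40.5)
E
```

```text
t: 2.45
eef_pos: [469.3, -119.0, 49.7]
orientation: [0.0, 0.938, -0.346, -0.001]
force: [0.1, -0.4, 0.4]
width: 1.004
t 2.45 pos [ 469.27 -119.02   49.72] yaw -40.51 tilt 0.09175210686971669 F [ 0.06 -0.37  0.36] w 1.004 j [-0.38  0.29 -0.43  0.85 -0.    1.9 ]
 tool delta [-1.53  0.63  2.23] turn rz -0.011446234068500871
 delta in final-yaw frame -1.5341307101805324 0.6276057616589248
```

```bash
python3 -m creep '[-1.5,0.6,1.5,0,0,0,-1,0,0,0,0,0,0,0,0,0,0,0,0,0,0.3,0,0,0,0,0,0,1,0,0,0,0,0,0,1,0,0,0,0,0,0,1,0,0,0,0,0,0,1,0,0,0,0,0,0,1]' 40
python3 - <<'E'
from h import *
delta(467.7,-118.5,47.5,-40.5)
E
```

```text
t: 3.12
eef_pos: [468.5, -118.6, 48.8]
orientation: [0.0, 0.938, -0.346, 0.0]
force: [-0.1, 0.2, -0.5]
width: 0.002
t 3.12 pos [ 468.49 -118.65   48.77] yaw -40.49 tilt 0.010058385063597339 F [-0.14  0.15 -0.49] w 0.002 j [-0.38  0.29 -0.43  0.85 -0.    1.9 ]
 tool delta [-0.7   0.4   1.27] turn rz 0.010056488994848678
 delta in final-yaw frame -0.6959529436590717 0.3977417086312932
```

Fully shut, with no nut between the fingers. I'll look.

```bash
python3 - <<'E'
from h import *
a,_,_=grab("wrist","w2");b,_,_=grab("scene","s2")
c=cv2.resize(b[180:270,220:340],(640,480))
cv2.imwrite("pics/m2.png",np.hstack([cv2.resize(a,(400,300)),cv2.resize(c,(400,300))])[:,:,::-1])
E
```

```text
(no output)
```

View pics/m2.png

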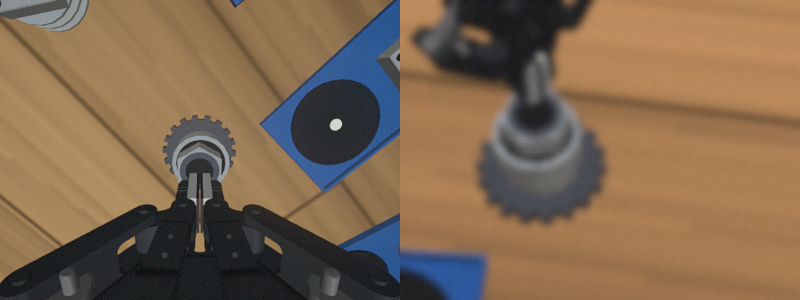

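```bash
python3 - <<'E'
from h import *
im=cv2.imread("pics/w2.png");cv2.imwrite("pics/w2c.png",cv2.resize(im[160:340,240:420],(720,720),interpolation=cv2.INTER_CUBIC))
s=np.load("pics/w2_s.npz");c=manip.calibration("wrist");d=np.load("pics/w2.npy")
q=s["orientation"];Rt=Ro.from_quat([q[1],q[2],q[3],q[0]]).as_matrix();T=c["T_tool_cam"]
v,u=np.mgrid[0:480,0:640];P=np.stack([(u-c["cx"])/c["fx"]*d,(v-c["cy"])/c["fy"]*d,d],-1)
W=(P@T[:3,:3].T+T[:3,3])@Rt.T+s["eef_pos"]
for vv in range(180,330,6): print(vv,W[vv,312],W[vv,322])
E
```

```text
180 [489.95 -85.61   0.1 ] [494.99 -89.77   0.85]
186 [488.35 -87.7    8.24] [492.43 -92.78   0.73]
192 [485.85 -90.6    8.29] [490.84 -94.54   9.7 ]
198 [483.15 -93.68   7.19] [488.16 -97.72   8.12]
204 [480.71 -96.53   8.02] [ 485.58 -100.75    7.85]
210 [478.31 -99.34   9.16] [ 483.2  -103.53    9.16]
216 [481.51 -96.59  41.84] [486.04 -99.75  44.03]
222 [480.14 -98.3   46.46] [ 484.31 -101.75   46.79]
228 [ 478.08 -100.71   47.17] [ 482.03 -104.43   46.27]
234 [ 477.3  -101.8    53.96] [ 481.88 -104.47   57.07]
240 [ 477.18 -102.2    63.  ] [ 481.03 -105.39   63.23]
246 [ 475.18 -104.53   63.28] [ 478.69 -108.16   61.88]
252 [ 473.17 -106.86   63.6 ] [ 477.05 -110.05   63.86]
258 [ 470.92 -109.45   63.05] [ 474.77 -112.75   63.02]
264 [ 469.01 -111.68   63.84] [ 472.87 -114.97   63.87]
270 [ 467.   -114.02   64.33] [ 470.79 -117.42   64.03]
276 [ 464.66 -116.71   63.75] [ 468.65 -119.94   64.05]
282 [ 472.87 -108.16   96.83] [ 476.13 -110.72   97.2 ]
288 [ 473.   -108.19  102.62] [ 476.28 -110.46  103.47]
294 [ 473.1  -108.22  107.97] [ 476.51 -110.11  109.52]
300 [ 473.01 -108.45  112.4 ] [ 476.31 -110.28  113.85]
306 [ 473.38 -108.18  117.8 ] [ 475.91 -110.71  117.3 ]
312 [ 473.35 -108.33  121.83] [ 476.15 -110.37  122.29]
318 [ 473.42 -108.36  125.85] [ 475.84 -110.69  125.52]
324 [ 472.29 -109.7   126.71] [ 474.48 -112.29  125.81]
```

View pics/w2c.png

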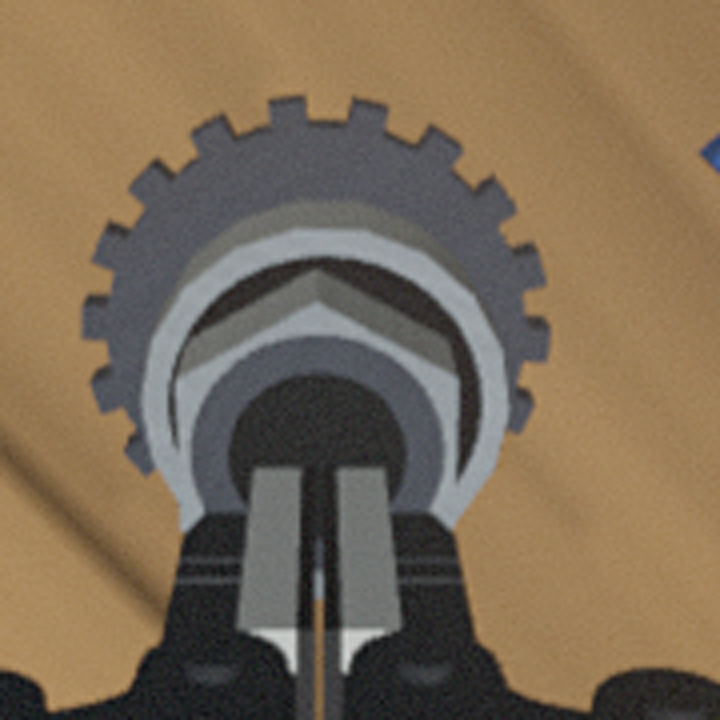

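```bash
python3 - <<'E'
from h import *
c=manip.calibration("scene");d=np.load("pics/s2.npy")
im=cv2.imread("pics/s2.png")
a,b=230,150
cv2.imwrite("pics/s2c.png",cv2.resize(im[b:b+90,a:a+120],(800,600),interpolation=cv2.INTER_CUBIC))
v,u=np.mgrid[0:480,0:640];P=np.stack([(u-c["cx"])/c["fx"]*d,(v-c["cy"])/c["fy"]*d,d],-1)
W=(P-c["t"])@c["R"]
for vv in range(170,214,3): print(vv,W[vv,261],W[vv,264],W[vv,258])
s=np.load("pics/w1_s.npz");c=manip.calibration("wrist");d=np.load("pics/w1.npy")
T=c["T_tool_cam"];P=np.stack([(u-c["cx"])/c["fx"]*d,(v-c["cy"])/c["fy"]*d,d],-1);W=P@T[:3,:3].T+T[:3,3]
for (x,y) in((200,296),(208,296),(212,310),(190,330),(432,296),(300,420)): print("tool",x,y,W[y,x])
E
```

```text
170 [500.54 -94.05 240.9 ] [496.04 -90.28 236.02] [501.92 -98.75 241.74]
173 [498.84 -95.24 230.6 ] [495.32 -91.13 226.97] [502.43 -99.28 234.34]
176 [500.86 -95.28 225.07] [497.35 -91.15 221.42] [503.03 -99.8  226.96]
179 [ 473.76 -104.42  180.64] [476.77 -98.05 185.68] [ 501.71 -100.93  216.92]
182 [ 469.91 -106.35  166.69] [474.97 -99.28 174.56] [ 479.35 -108.85  178.36]
185 [ 469.94 -107.07  157.79] [ 473.73 -100.35  164.03] [ 478.42 -109.91  168.27]
188 [ 473.3  -106.75  153.36] [ 474.03 -100.95  155.47] [ 485.23 -108.47  168.7 ]
191 [ 473.61 -107.4   144.67] [ 469.35 -103.1   139.86] [ 483.01 -109.97  156.62]
194 [ 475.46 -107.57  138.  ] [ 473.82 -102.44  136.84] [ 481.09 -111.38  144.77]
197 [ 471.19 -109.7   122.58] [ 467.74 -105.05  118.87] [ 481.57 -112.03  136.16]
200 [ 475.01 -109.26  118.5 ] [ 465.88 -106.38  106.62] [ 482.65 -112.48  128.29]
203 [ 479.09 -108.74  114.78] [ 472.6  -105.04  106.58] [ 482.6  -113.32  118.68]
206 [ 475.39 -110.73   99.65] [ 471.97 -106.     95.87] [ 479.42 -115.21  104.33]
209 [ 476.84 -111.07   91.89] [ 455.96 -111.81   62.31] [ 480.3  -115.77   95.76]
212 [ 463.54 -116.22   61.99] [ 463.16 -110.34   62.72] [ 464.14 -122.03   61.62]
tool 200 296 [-45.15 -11.61 -62.16]
tool 208 296 [-43.11 -10.22 -59.41]
tool 212 310 [-43.1   -2.58 -56.45]
tool 190 330 [-43.04  -8.23 -79.86]
tool 432 296 [ 42.15 -11.03 -61.12]
tool 300 420 [  -4.69  -11.34 -120.25]
```

View pics/s2c.png

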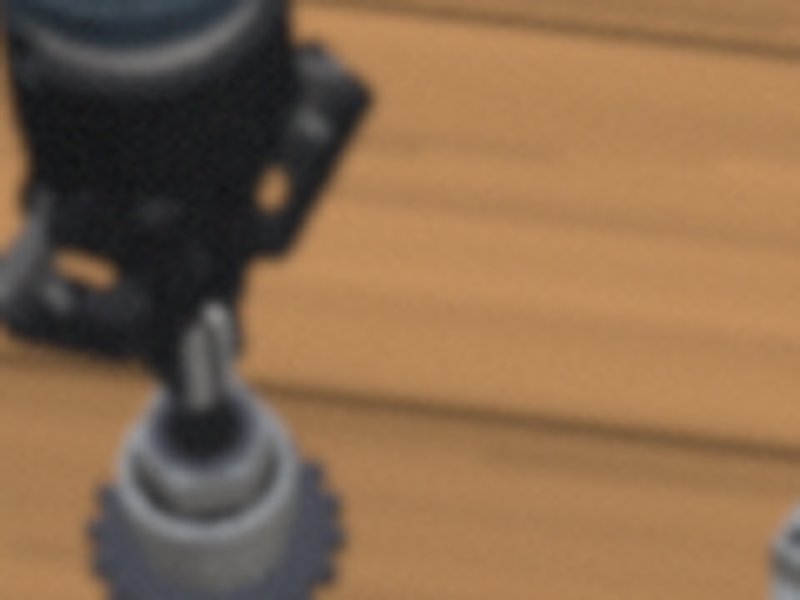

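Both cameras put the shut finger tips at z ≈ 92–95 while the reported TCP reads 48.8. The real tips therefore sit about 44 mm behind the reported TCP, and nothing was touched. I'll use that measured offset, then open and descend 44 mm further.

```bash
python3 -m creep '[-0.5,0.3,0,0,0,0,-1,0,0,0,0,0,0,-1,0,0,0,0,0,0,-1,0,0,0,0,0,0,-1,0,0,12,0,0,0,-1,0,0,12,0,0,0,-1,0,0,4,0,0,0,-1,0,0,0,0,0,0,-1]'
python3 - <<'E'
from h import *
delta(467.7,-118.5,4.5,-40.5)
grab("wrist","w3")
im=cv2.imread("pics/w3.png");cv2.imwrite("pics/w3c.png",cv2.resize(im[160:400,160:480],(640,480)))
E
```

```text
t: 3.88
eef_pos: [466.7, -118.1, 19.7]
orientation: [0.0, 0.938, -0.346, -0.001]
force: [-0.0, -0.2, -0.3]
width: 1.0
t 3.88 pos [ 466.72 -118.1    19.7 ] yaw -40.49 tilt 0.13936924870473114 F [-0.05 -0.22 -0.34] w 1.000 j [-0.38  0.32 -0.47  0.77 -0.    1.9 ]
 tool delta [ 1.05 -0.35 15.2 ] turn rz 0.006586721872650969
 delta in final-yaw frame 1.0107839077285963 -0.3318885603309104
```

View pics/w3c.png

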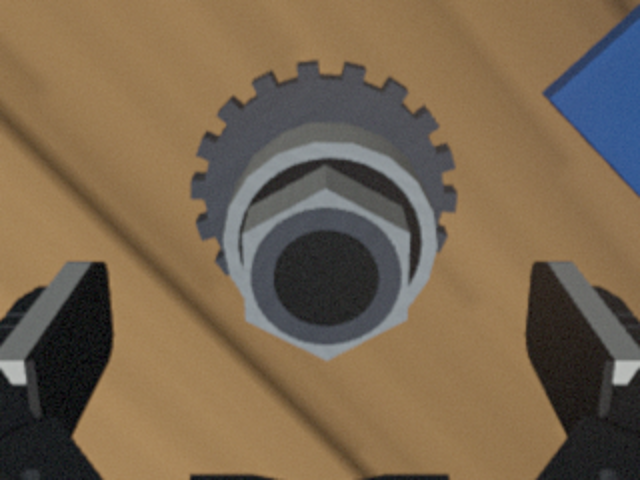

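The nut's bore, at crop (327,278), sits midway between the fingers with flats facing the pads. Going down and closing.

```bash
python3 -m creep '[1,-0.3,11,0,0,0,-1,0,0,4.2,0,0,0,-1,0,0,0,0,0,0,-0.3,0,0,0,0,0,0,0,0,0,0,0,0,0,1,0,0,0,0,0,0,1,0,0,0,0,0,0,1,0,0,0,0,0,0,1]' 40
python3 - <<'E'
from h import *
delta(467.7,-118.5,4.5,-40.5)
E
```

```text
t: 4.6
eef_pos: [469.5, -119.2, 6.2]
orientation: [0.0, 0.938, -0.346, 0.001]
force: [0.0, 0.1, 3.8]
width: 0.416
t 4.60 pos [ 469.54 -119.24    6.21] yaw -40.49 tilt 0.08623580791031878 F [0.05 0.05 3.8 ] w 0.416 j [-0.38  0.34 -0.49  0.74 -0.    1.9 ]
 tool delta [-1.88  0.63  1.71] turn rz 0.010248303777899537
 delta in final-yaw frame -1.8785790499490589 0.6302801426282721
```

```bash
python3 -m creep '[0,0,-10,0,0,0,1,0,0,-15,0,0,0,1,0,0,-15,0,0,0,1,0,0,0,0,0,0,1]'
python3 - <<'E'
from h import *
delta(617.2,188.2,46,-40.5)
grab("wrist","w4")
im=cv2.imread("pics/w4.png");cv2.imwrite("pics/w4c.png",cv2.resize(im[160:400,160:480],(640,480)))
E
```

```text
t: 4.93
eef_pos: [470.7, -119.7, 47.8]
orientation: [0.0, 0.938, -0.346, 0.002]
force: [1.6, 0.2, -0.3]
width: 0.41
t 4.93 pos [ 470.73 -119.71   47.82] yaw -40.49 tilt 0.241576516980161 F [ 1.57  0.18 -0.32] w 0.410 j [-0.38  0.29 -0.43  0.84 -0.    1.9 ]
 tool delta [ -88.57 -329.27    1.89] turn rz 0.0060023775897661835
 delta in final-yaw frame -88.59980654533591 -329.26128308059333
```

View pics/w4c.png

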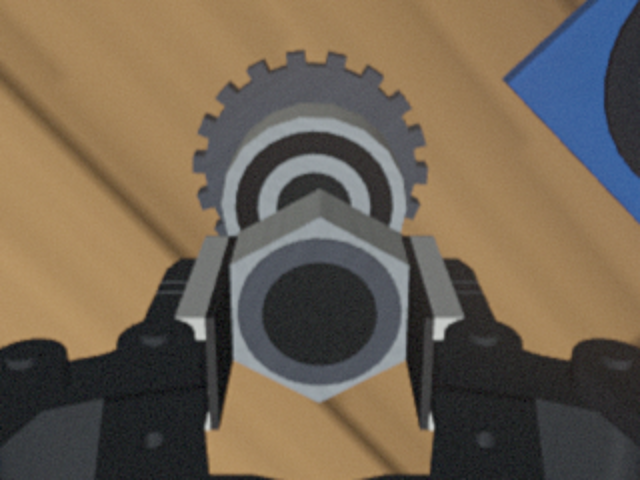

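The nut is held upright between the pads, with its bore at crop (320,314). The bare bearing is below it. Moving to the nut tray.

```bash
python3 -m creep '[-5,-18,0,0,0,0,1,-9.9,-36.6,0,0,0,0,1,-9.9,-36.6,0,0,0,0,1,-9.9,-36.6,0,0,0,0,1,-9.9,-36.6,0,0,0,0,1,-9.9,-36.6,0,0,0,0,1,-9.9,-36.6,0,0,0,0,1,-9.9,-36.6,0,0,0,0,1]'; python3 -m creep '[-9.9,-36.6,0,0,0,0,1,-4.4,-18.8,0,0,0,0,1,0,0,0,0,0,0,1]'
python3 - <<'E'
from h import *
delta(617.2,188.2,-34,-40.5)
E
```

```text
t: 5.65
eef_pos: [590.0, 139.6, 43.9]
orientation: [0.001, 0.938, -0.346, -0.001]
force: [1.0, -0.5, -1.2]
width: 0.412
t: 5.9
eef_pos: [616.5, 193.5, 43.7]
orientation: [-0.001, 0.939, -0.344, -0.0]
force: [-0.2, -0.4, -1.6]
width: 0.41
t 5.90 pos [616.51 193.51  43.68] yaw -40.22 tilt 0.08383706460211462 F [-0.16 -0.37 -1.64] w 0.410 j [0.21 0.59 0.04 1.01 0.   2.48]
 tool delta [ 4.01  3.71 77.67] turn rz 0.27955485640725897
 delta in final-yaw frame 3.9777670445955673 3.588486049560086
```

```bash
python3 -m creep '[3.5,2.8,12,0,0,0,1,0.5,0.4,18,0,0,0,1,0,0,18,0,0,0,1,0,0,14,0,0,0,1,0,0,8,0,0,0,1,0,0,0,0,0,0,1,0,0,0,0,0,0,1]'
python3 - <<'E'
from h import *
delta(617.2,188.2,-33,-40.5)
E
```

```text
t: 6.48
eef_pos: [615.5, 183.6, -25.3]
orientation: [0.001, 0.938, -0.346, -0.001]
force: [0.4, -0.8, -1.1]
width: 0.408
t 6.48 pos [615.48 183.56 -25.3 ] yaw -40.52 tilt 0.11655409331857472 F [ 0.43 -0.8  -1.08] w 0.408 j [ 0.19  0.65 -0.06  0.87 -0.    2.47]
 tool delta [-1.7  -4.66  7.69] turn rz -0.02111489165184821
 delta in final-yaw frame -1.7056382141191466 -4.64973271157124
```

```bash
python3 -m creep '[-1.2,-3.6,4,0,0,0,1,0,0,0,0,0,0,1,0,0,0,0,0,0,1]'
python3 - <<'E'
from h import *
delta(617.2,188.2,-33,-40.5)
a,_,_=grab("top","t5"); cv2.imwrite("pics/t5c.png",cv2.resize(a[130:230,200:300,::-1],(600,600)))
a,_,_=grab("wrist","w5")
E
```

```text
t: 6.73
eef_pos: [618.7, 188.1, -27.8]
orientation: [-0.0, 0.938, -0.346, 0.001]
force: [-0.4, 1.0, -0.9]
width: 0.412
t 6.73 pos [618.68 188.07 -27.81] yaw -40.47 tilt 0.08846888033833554 F [-0.38  1.03 -0.89] w 0.412 j [ 0.2   0.66 -0.05  0.86 -0.    2.47]
 tool delta [-1.22  0.86  5.19] turn rz 0.026905119979119263
 delta in final-yaw frame -1.2120640627896668 0.8577041648842827
```

View pics/w5.png

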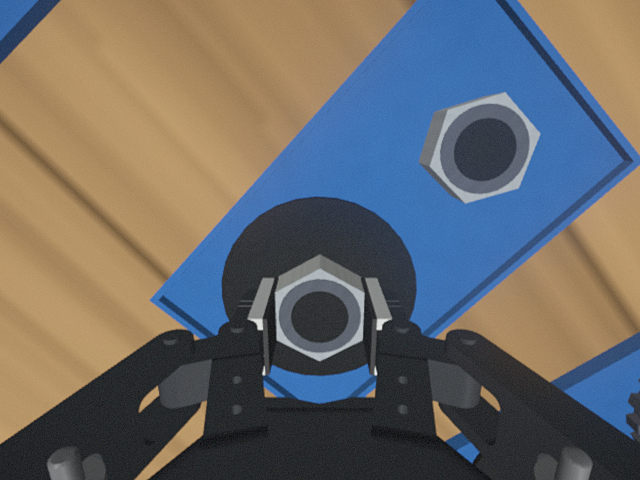

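The nut is centred over its pad: pad spans x 222–416, nut at (320,311).

```bash
python3 -m creep '[-0.8,0.5,2.5,0,0,0,1,0,0,1.8,0,0,0,1,0,0,0,0,0,0,1,0,0,0,0,0,0,1]'
python3 - <<'E'
from h import *
delta(617.2,188.2,-33.3,-40.5)
E
```

```text
t: 7.17
eef_pos: [616.6, 187.8, -33.1]
orientation: [0.0, 0.938, -0.346, -0.0]
force: [-0.2, 0.3, -1.1]
width: 0.413
t 7.17 pos [616.62 187.77 -33.08] yaw -40.49 tilt 0.03425472004227897 F [-0.16  0.32 -1.06] w 0.413 j [ 0.2   0.66 -0.06  0.85 -0.    2.47]
 tool delta [ 0.16 -0.71  0.22] turn rz 0.007500389544844666
 delta in final-yaw frame 0.1626963398955955 -0.7102682221852464
```

```bash
python3 -m creep '[0,-0.5,0.6,0,0,0,1,0,0,0.4,0,0,0,1,0,0,0,0,0,0,1]'
python3 - <<'E'
from h import *
delta(617.2,188.2,-33.3,-40.5)
E
```

```text
t: 7.42
eef_pos: [617.4, 188.3, -33.7]
orientation: [-0.0, 0.938, -0.346, 0.0]
force: [-0.2, -0.6, 0.2]
width: 0.412
t 7.42 pos [617.39 188.26 -33.74] yaw -40.49 tilt 0.013042373369186728 F [-0.24 -0.64  0.17] w 0.412 j [ 0.2   0.66 -0.06  0.85 -0.    2.48]
 tool delta [-0.11  0.17 -0.44] turn rz 0.006127816017681198
 delta in final-yaw frame -0.10908839477660534 0.17088671353686263
```

```bash
python3 -m creep '[0,0,0,0,0,0,0,0,0,0,0,0,0,-0.3,0,0,0,0,0,0,-0.3,0,0,-10,0,0,0,-0.3,0,0,-20,0,0,0,-0.3,0,0,-30,0,0,0,-1,0,0,-25,0,0,0,-1,0,0,0,0,0,0,-1]'
python3 - <<'E'
from h import *
grab("wrist","w6")
delta(467.7,-118.5,55,-72)
E
```

```text
t: 8.08
eef_pos: [621.8, 189.2, 58.3]
orientation: [-0.003, 0.938, -0.346, 0.005]
force: [1.7, -0.5, 1.5]
width: 0.998
t 8.13 pos [620.79 188.95  55.85] yaw -40.49 tilt 0.4728569514966654 F [ 1.38  0.68 -0.07] w 0.998 j [ 0.2   0.58  0.05  1.03 -0.    2.48]
 tool delta [ 83.21 333.22  -0.86] turn rz 31.50743273975985
 delta in final-yaw frame 245.09465274900546 240.60276091179287
```

View pics/w6.png

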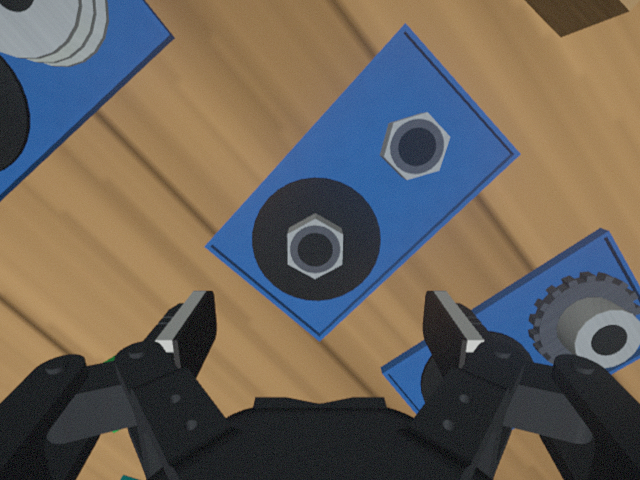

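The nut lies flat and centred on its pad at (315,248). Next is the flange, at (462.4,80.7) with sides at -30/60°.

```bash
python3 - <<'E'
from h import *
delta(462.4,80.6,55,-30.1)
E
```

```text
t 8.13 pos [620.79 188.95  55.85] yaw -40.49 tilt 0.4728569514966654 F [ 1.38  0.68 -0.07] w 0.998 j [ 0.2   0.58  0.05  1.03 -0.    2.48]
 tool delta [-50.1  185.25  -0.6 ] turn rz -10.392567260240156
 delta in final-yaw frame -82.69166700997921 173.17196035091536
```

```bash
python3 -m creep '[-7,18,0,0,0,-5.2,-1,-14,32,0,0,0,-5.2,-1,-15.5,34,0,0,0,0,-1,-15.5,34,0,0,0,0,-1,-15.5,34,0,0,0,0,-1,-10,20,0,0,0,0,-1,0,0,0,0,0,0,-1,0,0,0,0,0,0,-1]'
python3 - <<'E'
from h import *
grab("wrist","w7")
s=np.load("pics/w7_s.npz");c=manip.calibration("wrist");d=np.load("pics/w7.npy")
q=s["orientation"];Rt=Ro.from_quat([q[1],q[2],q[3],q[0]]).as_matrix();T=c["T_tool_cam"]
v,u=np.mgrid[0:480,0:640];P=np.stack([(u-c["cx"])/c["fx"]*d,(v-c["cy"])/c["fy"]*d,d],-1)
W=(P@T[:3,:3].T+T[:3,3])@Rt.T+s["eef_pos"]
m=(abs(W[...,2]-46)<7)&(np.hypot(W[...,0]-462,W[...,1]-80)<50)
n,l,st,ce=cv2.connectedComponentsWithStats(m.astype(np.uint8));m=l==1+np.argmax(st[1:,4])
print(m.sum(),np.median(W[m][:,2]),cv2.minAreaRect(W[m][:,:2].astype(np.float32)))
delta(462.4,80.6,-16,-30.1)
E
```

```text
t: 8.8
eef_pos: [458.8, 83.4, 50.9]
orientation: [0.0, 0.966, -0.26, -0.001]
force: [1.2, 0.3, -0.0]
width: 1.0
7425 46.48741537516424 ((462.4877624511719, 81.0975112915039), (50.48033142089844, 50.10120391845703), 59.6979866027832)
t 8.85 pos [460.58  83.84  51.27] yaw -30.12 tilt 0.04353289441928631 F [ 0.64 -0.05  0.3 ] w 0.999 j [ 0.04  0.26 -0.47  0.84  0.    2.14]
 tool delta [ 3.17  1.92 67.27] turn rz -0.021466648733820648
 delta in final-yaw frame 3.201508841759958 1.8877890687363639
```

View pics/w7.png

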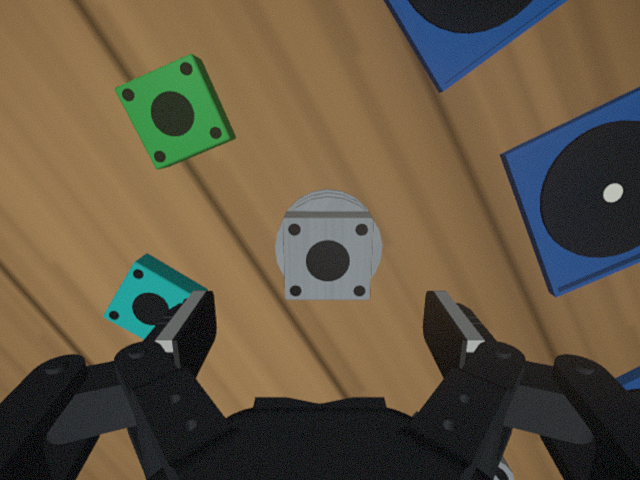

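The steel flange, bore at (328,260), is square to the jaws and centred at (462.5,81.0). The green decoy at (172,113) and the turquoise one at (150,305) stay clear.

```bash
python3 -m creep '[1.7,1,14,0,0,0,-1,1,0.5,18,0,0,0,-1,0,0,18,0,0,0,-1,0,0,10,0,0,0,-1,0,0,4,0,0,0,-1,0,0,0,0,0,0,-1,0,0,0,0,0,0,-1]' 50
python3 - <<'E'
from h import *
delta(462.5,81,-16,-30.3)
E
```

```text
t: 9.43
eef_pos: [463.0, 81.6, -12.6]
orientation: [-0.0, 0.966, -0.259, 0.0]
force: [0.6, -0.7, 0.5]
width: 0.998
t 9.43 pos [462.96  81.55 -12.61] yaw -30.06 tilt 0.040690728271394756 F [ 0.57 -0.73  0.5 ] w 0.998 j [ 0.04  0.34 -0.55  0.68 -0.    2.13]
 tool delta [-0.13  0.71  3.39] turn rz 0.24087016802596395
 delta in final-yaw frame -0.12039878580687025 0.7089288810301821
```

```bash
python3 -m creep '[0,0.6,3,0,0,0.2,-1,0,0,0,0,0,0,-0.4,0,0,0,0,0,0,-0.1,0,0,0,0,0,0,1,0,0,0,0,0,0,1,0,0,0,0,0,0,1,0,0,0,0,0,0,1]' 50
python3 - <<'E'
from h import *
delta(462.5,81,-16,-30.3)
E
```

```text
t: 10.02
eef_pos: [463.7, 80.7, -13.8]
orientation: [-0.001, 0.965, -0.261, 0.002]
force: [-0.8, -1.1, 12.0]
width: 0.576
t 10.02 pos [463.68  80.74 -13.85] yaw -30.29 tilt 0.2291886620850559 F [-0.83 -1.06 12.03] w 0.576 j [ 0.04  0.34 -0.55  0.67  0.    2.14]
 tool delta [-1.15  0.38  2.15] turn rz 0.005021027704657399
 delta in final-yaw frame -1.144265945280413 0.3724214910028526
```

Gripped, with the tips just touching the pulley's top. This refines the offset: tips ≈ TCP+42 at a 50 mm opening. Lifting.

```bash
python3 -m creep '[0,0,-4,0,0,0,1,0,0,-12,0,0,0,1,0,0,-20,0,0,0,1,0,0,-20,0,0,0,1,0,0,-5,0,0,0,1,0,0,0,0,0,0,1]'
python3 - <<'E'
from h import *
delta(593,-188,46,-30.3)
a,_,_=grab("wrist","w8")
cv2.imwrite("pics/w8c.png",cv2.resize(a[:,:,::-1],(480,360)))
E
```

```text
t: 10.52
eef_pos: [463.0, 80.7, 46.4]
orientation: [-0.0, 0.965, -0.261, 0.002]
force: [-0.5, 0.5, -3.8]
width: 0.577
t 10.52 pos [463.    80.71  46.42] yaw -30.29 tilt 0.18243200118392267 F [-0.48  0.47 -3.79] w 0.577 j [ 0.04  0.27 -0.47  0.83 -0.    2.14]
 tool delta [247.79 166.44   0.83] turn rz 0.006334540998921057
 delta in final-yaw frame 247.81459936858374 166.4080402565021
```

View pics/w8c.png

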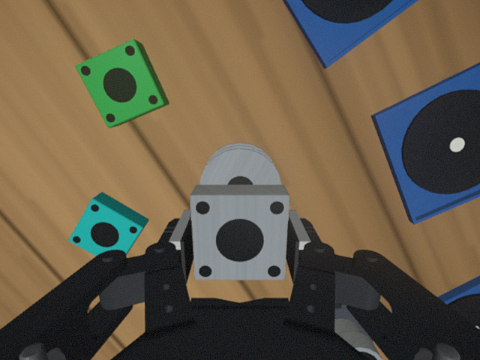

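Flange held level, with its bore at (240,240) in the reduced view. Moving to the flange tray.

```bash
python3 -m creep '[15,10,0,0,0,0,1,31,20.8,0,0,0,0,1,31,20.8,0,0,0,0,1,31,20.8,0,0,0,0,1,31,20.8,0,0,0,0,1,31,20.8,0,0,0,0,1,31,20.8,0,0,0,0,1,31,20.8,0,0,0,0,1]'; python3 -m creep '[15.8,10.8,0,0,0,0,1,0,0,0,0,0,0,1,0,0,0,0,0,0,1,0,0,0,0,0,0,1]'
python3 - <<'E'
from h import *
delta(593,-188,-35.8,-30.3)
E
```

```text
t: 11.23
eef_pos: [582.4, -171.9, 42.8]
orientation: [-0.0, 0.965, -0.261, -0.002]
force: [0.8, 0.2, -3.5]
width: 0.572
t: 11.57
eef_pos: [589.8, -186.9, 43.2]
orientation: [-0.0, 0.965, -0.261, -0.002]
force: [-0.1, 0.6, -2.5]
width: 0.577
t 11.57 pos [ 589.82 -186.89   43.24] yaw -30.29 tilt 0.23249244188409884 F [-0.12  0.59 -2.52] w 0.577 j [-0.41  0.55 -0.05  0.98  0.    1.69]
 tool delta [ 3.63 -0.65 79.03] turn rz 0.011045985321771923
 delta in final-yaw frame 3.308376411872996 -0.6429631354230962
```

```bash
python3 -m creep '[1.5,-0.3,12,0,0,0,1,0.5,0,18,0,0,0,1,0,0,18,0,0,0,1,0,0,14,0,0,0,1,0,0,6,0,0,0,1,0,0,0,0,0,0,1,0,0,0,0,0,0,1,0,0,0,0,0,0,1]'
python3 - <<'E'
from h import *
a,_,_=grab("wrist","w9")
cv2.imwrite("pics/w9c.png",cv2.resize(a[:,:,::-1],(480,360)))
delta(593,-188,-35.8,-30.3)
E
```

```text
t: 12.23
eef_pos: [594.2, -188.7, -22.0]
orientation: [0.0, 0.965, -0.261, 0.001]
force: [0.0, -0.0, -2.4]
width: 0.579
t 12.28 pos [ 594.52 -188.96  -21.64] yaw -30.27 tilt 0.1288232220431249 F [ 0.23 -0.16 -2.52] w 0.574 j [-0.41  0.61 -0.12  0.84 -0.    1.69]
 tool delta [-1.83 -0.06 14.16] turn rz 0.028064877892830964
 delta in final-yaw frame -1.7993466821698303 -0.05819936049620178
```

View pics/w9c.png

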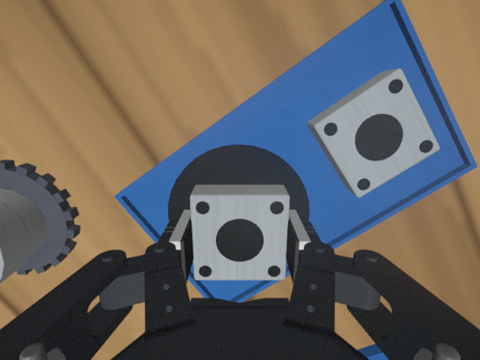

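Over its pad: pad centre x ≈ 239, flange bore (240,240). Lowering the rest.

```bash
python3 -m creep '[-1,0,7,0,0,0,1,0,0,4,0,0,0,1,0,0,1.5,0,0,0,1,0,0,0,0,0,0,1,0,0,0,0,0,0,1]'
python3 - <<'E'
from h import *
delta(593,-188,-35.8,-30.3)
E
```

```text
t: 12.7
eef_pos: [592.5, -188.3, -35.4]
orientation: [0.0, 0.965, -0.261, -0.0]
force: [0.7, -0.3, -3.2]
width: 0.571
t 12.70 pos [ 592.49 -188.27  -35.43] yaw -30.30 tilt 0.011617941458437767 F [ 0.72 -0.29 -3.22] w 0.571 j [-0.41  0.62 -0.14  0.81 -0.    1.69]
 tool delta [ 0.3  -0.49  0.37] turn rz 0.0010886131309462144
 delta in final-yaw frame 0.3035280417272036 -0.49174522233304413
```

```bash
python3 -m creep '[0,0,0.5,0,0,0,1,0,0,0.3,0,0,0,1,0,0,0,0,0,0,1,0,0,0,0,0,0,1]'
python3 - <<'E'
from h import *
delta(593,-188,-35.8,-30.3)
E
```

```text
t: 13.03
eef_pos: [592.7, -188.3, -35.8]
orientation: [0.0, 0.965, -0.261, 0.0]
force: [-0.8, 0.4, 1.2]
width: 0.575
t 13.03 pos [ 592.71 -188.35  -35.75] yaw -30.29 tilt 0.02218904409077221 F [-0.84  0.45  1.16] w 0.575 j [-0.41  0.62 -0.14  0.81 -0.    1.69]
 tool delta [ 0.07 -0.44  0.05] turn rz 0.005175133991087932
 delta in final-yaw frame 0.07214237235197118 -0.4419402704448906
```

```bash
python3 -m creep '[0,0,0,0,0,0,-0.2,0,0,0,0,0,0,-0.4,0,0,0,0,0,0,-0.4,0,0,-8,0,0,0,-0.4,0,0,-18,0,0,0,-0.4,0,0,-30,0,0,0,-0.4,0,0,-34,0,0,0,-1,0,0,-10,0,0,0,-1]'
python3 - <<'E'
from h import *
a,_,_=grab("wrist","w10")
cv2.imwrite("pics/w10c.png",cv2.resize(a[:,:,::-1],(480,360)))
delta(468.2,-118.7,60,-60)
E
```

```text
t: 13.7
eef_pos: [595.8, -189.6, 69.9]
orientation: [0.001, 0.965, -0.261, 0.004]
force: [0.7, -0.5, 0.5]
width: 0.957
t 13.75 pos [ 596.66 -189.97   70.43] yaw -30.29 tilt 0.585039243846438 F [ 1.31 -0.63  1.02] w 0.999 j [-0.41  0.53 -0.    1.03 -0.    1.69]
 tool delta [-146.97    3.26    8.93] turn rz 29.710806106308326
 delta in final-yaw frame -125.9524872504071 75.61398243631339
```

View pics/w10c.png

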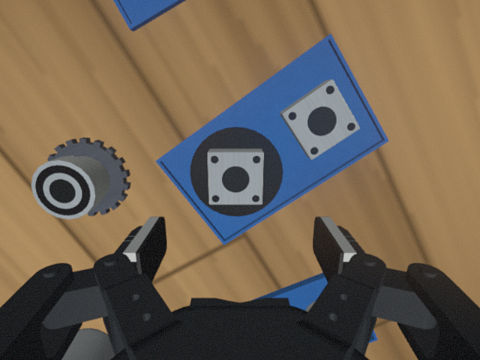

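The flange is flat in its tray, bore (237,180) within the pad. Next is the bearing on the sprocket.

```bash
python3 -m creep '[0,0,0,0,0,6,-1,0,0,0,0,0,6,-1,0,0,0,0,0,6,-1,0,0,0,0,0,6,-1,0,0,0,0,0,5.7,-1,-16,9.5,0,0,0,0,-1,-31,18.9,2,0,0,0,-1,-31,18.9,2,0,0,0,-1]'
python3 -m creep '[-31,18.9,2,0,0,0,-1,-15,9,0,0,0,0,-1,0,0,0,0,0,0,-1,0,0,0,0,0,0,-1,0,0,0,0,0,0,-1]'
python3 - <<'E'
from h import *
grab("wrist","w11")
s=np.load("pics/w11_s.npz");c=manip.calibration("wrist");d=np.load("pics/w11.npy")
q=s["orientation"];Rt=Ro.from_quat([q[1],q[2],q[3],q[0]]).as_matrix();T=c["T_tool_cam"]
v,u=np.mgrid[0:480,0:640];P=np.stack([(u-c["cx"])/c["fx"]*d,(v-c["cy"])/c["fy"]*d,d],-1)
W=(P@T[:3,:3].T+T[:3,3])@Rt.T+s["eef_pos"]
m=(abs(W[...,2]-46)<6)&(np.hypot(W[...,0]-468,W[...,1]+118)<45)
n,l,st,ce=cv2.connectedComponentsWithStats(m.astype(np.uint8));m=l==1+np.argmax(st[1:,4])
p=W[m][:,:2].astype(np.float32);print(m.sum(),np.median(W[m][:,2]),cv2.minAreaRect(p),cv2.minEnclosingCircle(p))
x,y=cv2.minAreaRect(p)[0]
delta(x,y,-11,-60)
E
```

```text
t: 14.42
eef_pos: [512.2, -144.3, 59.0]
orientation: [-0.0, 0.866, -0.5, 0.0]
force: [-0.2, 0.6, 1.0]
width: 1.002
t: 14.83
eef_pos: [466.7, -119.1, 58.0]
orientation: [-0.0, 0.866, -0.5, 0.001]
force: [0.9, 0.2, 0.1]
width: 0.999
5865 46.879003091350434 ((469.19659423828125, -118.84027862548828), (51.335479736328125, 51.336830139160156), 50.618927001953125) ((469.05633544921875, -119.02704620361328), 26.071638107299805)
t 14.88 pos [ 467.07 -119.31   58.12] yaw -60.01 tilt 0.11502055587767894 F [ 0.56 -0.79 -0.6 ] w 1.001 j [-0.38  0.28 -0.42  0.87 -0.    2.24]
 tool delta [ 0.54 -2.   69.12] turn rz -0.008625713025622872
 delta in final-yaw frame 0.6548649879741351 -2.0729213091588834
```

View pics/w11.png

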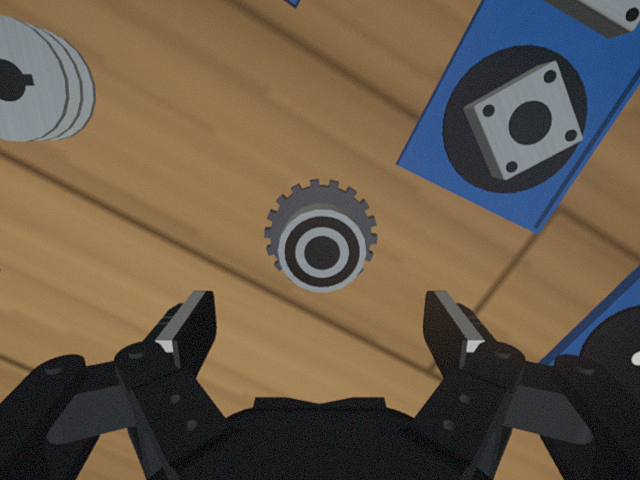

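The bearing is at (322,251) px, centred at (469.1,-118.9) with its top at z 46.9. Descending to grip it.

```bash
python3 -m creep '[0.3,-1,14,0,0,0,-1,0.2,-0.8,18,0,0,0,-1,0,0,18,0,0,0,-1,0,0,11,0,0,0,-1,0,0,5,0,0,0,-1,0,0,2,0,0,0,-1,0,0,0,0,0,0,-1,0,0,0,0,0,0,-1]' 50
python3 - <<'E'
from h import *
delta(469.1,-118.9,-12,-60)
E
```

```text
t: 15.55
eef_pos: [468.3, -118.5, -9.5]
orientation: [-0.0, 0.866, -0.5, 0.001]
force: [-0.3, -0.2, -0.2]
width: 0.999
t 15.55 pos [ 468.35 -118.53   -9.55] yaw -60.00 tilt 0.08032001073089973 F [-0.25 -0.23 -0.19] w 0.999 j [-0.38  0.36 -0.51  0.7  -0.    2.24]
 tool delta [ 0.69 -0.47  2.45] turn rz -0.0017286668705196462
 delta in final-yaw frame 0.6921469039942909 -0.46795084595596625
```

```bash
python3 -m creep '[0.6,-0.4,2,0,0,0,-1,0,0,0,0,0,0,-0.4,0,0,0,0,0,0,-0.1,0,0,0,0,0,0,1,0,0,0,0,0,0,1,0,0,0,0,0,0,1,0,0,0,0,0,0,1]' 50
python3 - <<'E'
from h import *
delta(469.1,-118.9,-12,-60)
E
```

```text
t: 16.13
eef_pos: [468.5, -118.6, -11.3]
orientation: [0.0, 0.866, -0.5, 0.001]
force: [-1.5, 0.4, 6.0]
width: 0.586
t 16.13 pos [ 468.47 -118.59  -11.32] yaw -59.99 tilt 0.07883815691146974 F [-1.47  0.37  6.  ] w 0.586 j [-0.38  0.36 -0.51  0.69 -0.    2.24]
 tool delta [ 0.58 -0.39  0.68] turn rz 0.008507771359120397
 delta in final-yaw frame 0.577114225791924 -0.3893918266898633
```

```bash
python3 -m creep '[0,0,-4,0,0,0,1,0,0,-12,0,0,0,1,0,0,-20,0,0,0,1,0,0,-20,0,0,0,1,0,0,-5,0,0,0,1,0,0,0,0,0,0,1,0,0,0,0,0,0,1]'
python3 - <<'E'
from h import *
delta(504.2,-381.7,48,-60)
a,_,_=grab("wrist","w12")
cv2.imwrite("pics/w12c.png",cv2.resize(a[:,:,::-1],(480,360)))
E
```

```text
t: 16.72
eef_pos: [467.8, -118.3, 48.4]
orientation: [0.0, 0.866, -0.5, -0.0]
force: [-0.3, -1.3, -1.9]
width: 0.586
t 16.72 pos [ 467.78 -118.29   48.43] yaw -59.99 tilt 0.005780069089514601 F [-0.3  -1.34 -1.94] w 0.586 j [-0.38  0.29 -0.43  0.84 -0.    2.24]
 tool delta [246.32 100.19   0.44] turn rz 0.006244642314527482
 delta in final-yaw frame 246.33304068330258 100.16483290219962
```

View pics/w12c.png

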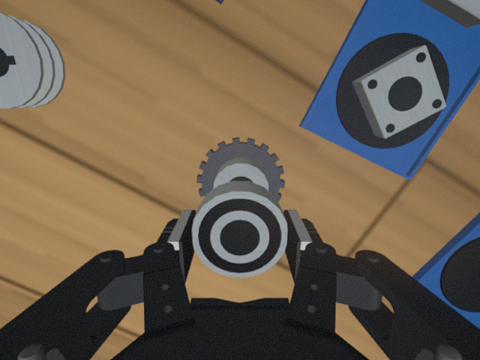

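Bearing held level, the sprocket hub below it is free. Moving to the bearing tray.

```bash
python3 -m creep '[15,6,0,0,0,0,1,34,13.8,0,0,0,0,1,34,13.8,0,0,0,0,1,34,13.8,0,0,0,0,1,34,13.8,0,0,0,0,1,34,13.8,0,0,0,0,1,34,13.8,0,0,0,0,1,18,7,0,0,0,0,1]'; python3 -m creep '[9.3,3.5,0,0,0,0,1,0,0,0,0,0,0,1,0,0,0,0,0,0,1,0,0,0,0,0,0,1]'
python3 - <<'E'
from h import *
delta(504.2,-381.7,-33.3,-60)
E
```

```text
t: 17.43
eef_pos: [502.8, -375.3, 46.9]
orientation: [0.001, 0.865, -0.501, -0.0]
force: [1.2, -0.4, -1.3]
width: 0.589
t: 17.77
eef_pos: [504.4, -379.0, 48.0]
orientation: [-0.001, 0.866, -0.499, -0.001]
force: [0.3, -0.1, -2.8]
width: 0.585
t 17.77 pos [ 504.4  -378.95   48.04] yaw -59.92 tilt 0.16548684108165437 F [ 0.31 -0.12 -2.81] w 0.585 j [-0.75  0.56 -0.    1.01  0.    1.87]
 tool delta [ 2.51  1.52 81.34] turn rz 0.08214159949687883
 delta in final-yaw frame 2.2800885253940355 1.544162216448003
```

```bash
python3 -m creep '[1.2,0.8,12,0,0,0,1,0.5,0.4,18,0,0,0,1,0,0,18,0,0,0,1,0,0,14,0,0,0,1,0,0,6,0,0,0,1,0,0,2,0,0,0,1,0,0,0,0,0,0,1,0,0,0,0,0,0,1]'
python3 - <<'E'
from h import *
a,_,_=grab("wrist","w13")
cv2.imwrite("pics/w13c.png",cv2.resize(a[:,:,::-1],(480,360)))
delta(504.2,-381.7,-33.3,-60)
E
```

```text
t: 18.43
eef_pos: [505.6, -383.3, -20.1]
orientation: [0.0, 0.866, -0.5, 0.001]
force: [-0.2, -0.8, -2.3]
width: 0.586
t 18.48 pos [ 505.79 -383.7   -19.81] yaw -59.97 tilt 0.1191401727799605 F [ 0.06  0.51 -0.56] w 0.588 j [-0.75  0.63 -0.08  0.86 -0.    1.87]
 tool delta [-2.56  0.38 13.49] turn rz 0.03445400730441861
 delta in final-yaw frame -2.52840414226554 0.378138814992115
```

View pics/w13c.png

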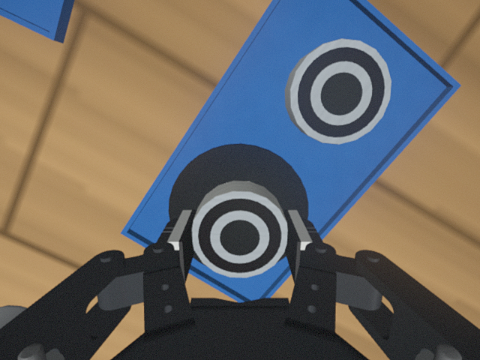

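Over the bearing pad: pad centre x ≈ 239, bearing at (240,236). Lowering.

```bash
python3 -m creep '[-1.5,0.3,6,0,0,0,1,-0.3,0,4,0,0,0,1,0,0,2,0,0,0,1,0,0,0,0,0,0,1,0,0,0,0,0,0,1]'
python3 - <<'E'
from h import *
delta(504.2,-381.7,-33.3,-60)
E
```

```text
t: 18.9
eef_pos: [503.6, -381.9, -33.2]
orientation: [-0.0, 0.866, -0.5, -0.0]
force: [-0.6, 0.6, -1.4]
width: 0.581
t 18.90 pos [ 503.63 -381.89  -33.18] yaw -60.00 tilt 0.010445981006747094 F [-0.58  0.64 -1.41] w 0.581 j [-0.75  0.64 -0.1   0.83 -0.    1.87]
 tool delta [ 0.12 -0.59  0.12] turn rz 0.0017809070401426652
 delta in final-yaw frame 0.11971235416375739 -0.5867558926212811
```

```bash
python3 -m creep '[0,0,0.5,0,0,0,1,0,0,0,0,0,0,1,0,0,0,0,0,0,1]'
python3 - <<'E'
from h import *
delta(504.2,-381.7,-33.3,-60)
E
```

```text
t: 19.15
eef_pos: [503.6, -381.9, -33.2]
orientation: [0.0, 0.866, -0.5, -0.0]
force: [-2.6, 2.6, 4.4]
width: 0.586
t 19.15 pos [ 503.65 -381.91  -33.24] yaw -60.00 tilt 0.00624722810292535 F [-2.58  2.56  4.43] w 0.586 j [-0.75  0.64 -0.1   0.83 -0.    1.87]
 tool delta [ 0.1  -0.58  0.06] turn rz 0.004766810198788107
 delta in final-yaw frame 0.09771003160255243 -0.5835639401243146
```

Contact, so release and rise.

```bash
python3 -m creep '[0,0,0,0,0,0,-0.2,0,0,0,0,0,0,-0.4,0,0,0,0,0,0,-0.4,0,0,-8,0,0,0,-0.4,0,0,-18,0,0,0,-0.4,0,0,-30,0,0,0,-0.4,0,0,-34,0,0,0,-1,0,0,-10,0,0,0,-1]'
python3 - <<'E'
from h import *
a,_,_=grab("wrist","w14")
cv2.imwrite("pics/w14c.png",cv2.resize(a[:,:,::-1],(480,360)))
delta(469,-118.8,60,-60)
E
```

```text
t: 19.82
eef_pos: [506.4, -384.4, 72.5]
orientation: [0.001, 0.866, -0.5, 0.004]
force: [0.3, -0.3, 0.1]
width: 0.957
t 19.87 pos [ 507.02 -384.96   72.95] yaw -59.99 tilt 0.5907278358909552 F [ 0.93 -0.12  2.04] w 0.995 j [-0.75  0.55  0.03  1.05 -0.    1.87]
 tool delta [-249.61 -100.16   10.78] turn rz 0.00947388442278907
 delta in final-yaw frame -249.50938260180732 -100.14758841662479
```

View pics/w14c.png

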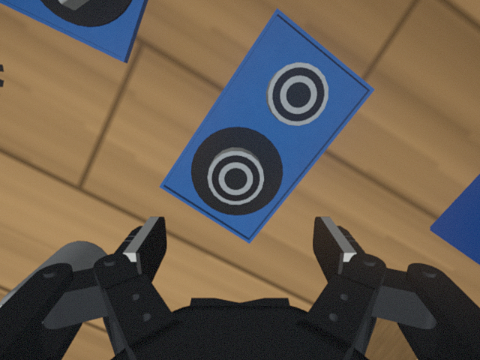

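The bearing sits flat at (236,178) on its pad. Back to the sprocket.

```bash
python3 -m creep '[-15,-6,0,0,0,0,-1,-34,-13.6,2,0,0,0,-1,-34,-13.6,2,0,0,0,-1,-34,-13.6,2,0,0,0,-1,-34,-13.6,2,0,0,0,-1,-34,-13.6,2,0,0,0,-1,-34,-13.6,2,0,0,0,-1,-19,-8,0,0,0,0,-1]'
python3 -m creep '[-9,-3.5,0,0,0,0,-1,0,0,0,0,0,0,-1,0,0,0,0,0,0,-1,0,0,0,0,0,0,-1]'
cat >> h.py <<'E'
def wl(fn,zt,tol,xy,r):
    grab("wrist",fn)
    s=np.load(f"pics/{fn}_s.npz");c=manip.calibration("wrist");d=np.load(f"pics/{fn}.npy")
    q=s["orientation"];Rt=Ro.from_quat([q[1],q[2],q[3],q[0]]).as_matrix();T=c["T_tool_cam"]
    v,u=np.mgrid[0:480,0:640];P=np.stack([(u-c["cx"])/c["fx"]*d,(v-c["cy"])/c["fy"]*d,d],-1)
    W=(P@T[:3,:3].T+T[:3,3])@Rt.T+s["eef_pos"]
    m=(abs(W[...,2]-zt)<tol)&(np.hypot(W[...,0]-xy[0],W[...,1]-xy[1])<r)
    n,l,st,ce=cv2.connectedComponentsWithStats(m.astype(np.uint8));m=l==1+np.argmax(st[1:,4])
    p=W[m][:,:2].astype(np.float32);print(m.sum(),np.median(W[m][:,2]),cv2.minAreaRect(p),cv2.minEnclosingCircle(p))
    return cv2.minEnclosingCircle(p)[0]
E
python3 - <<'E'
from h import *
x,y=wl("w15",28,5,(468,-118),45)
delta(x,y,-30,-60)
E
```

```text
t: 20.53
eef_pos: [464.9, -124.1, 53.1]
orientation: [-0.0, 0.867, -0.499, -0.002]
force: [-0.4, 0.9, -0.1]
width: 0.999
t: 20.87
eef_pos: [466.9, -119.9, 54.5]
orientation: [0.0, 0.866, -0.5, 0.001]
force: [0.4, -0.1, 0.7]
width: 0.997
4008 28.493464876390505 ((466.6455993652344, -119.62663269042969), (45.39229202270508, 45.07255935668945), 21.51372528076172) ((466.6568908691406, -119.62076568603516), 23.048303604125977)
t 20.92 pos [ 466.86 -120.05   54.48] yaw -60.09 tilt 0.07458284575549315 F [ 0.55 -0.52 -0.15] w 0.996 j [-0.38  0.28 -0.43  0.86 -0.    2.24]
 tool delta [-0.58 -0.01 84.48] turn rz -0.08573725503489982
 delta in final-yaw frame -0.4744222277753619 -0.03945589756354079
```

View pics/w15.png

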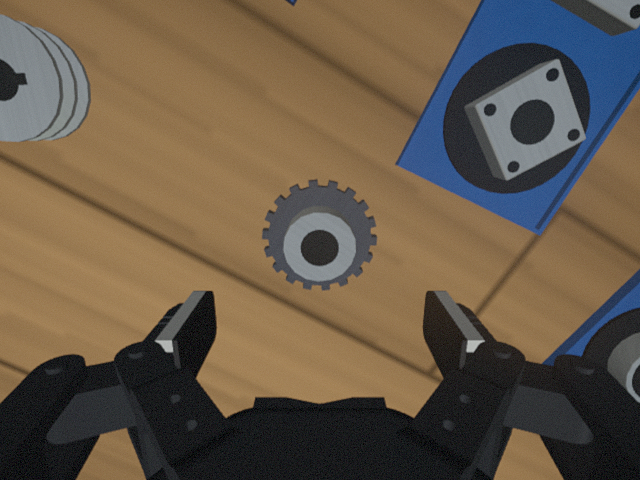

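Sprocket hub at (320,247) px, centre (466.6,-119.6), top z 28.5. Descending so that the tips stop about 3 mm above the teeth.

```bash
python3 -m creep '[-0.3,0,14,0,0,0,-1,0,0,20,0,0,0,-1,0,0,20,0,0,0,-1,0,0,15,0,0,0,-1,0,0,8,0,0,0,-1,0,0,3,0,0,0,-1,0,0,0,0,0,0,-1,0,0,0,0,0,0,-1]' 60
python3 - <<'E'
from h import *
delta(466.6,-119.6,-30,-60)
E
```

```text
t: 21.58
eef_pos: [466.6, -118.9, -25.1]
orientation: [-0.0, 0.866, -0.5, 0.001]
force: [-0.0, -0.6, 0.5]
width: 1.003
t 21.58 pos [ 466.62 -118.92  -25.05] yaw -60.03 tilt 0.06135731369900121 F [-0.03 -0.62  0.48] w 1.003 j [-0.38  0.38 -0.53  0.66 -0.    2.24]
 tool delta [0.58 0.36 4.95] turn rz -0.02972410346194465
 delta in final-yaw frame 0.5832379701153958 0.35734495357064827
```

```bash
python3 -m creep '[0.5,0.3,3.6,0,0,0,-1,0,0,0,0,0,0,-0.4,0,0,0,0,0,0,-0.1,0,0,0,0,0,0,1,0,0,0,0,0,0,1,0,0,0,0,0,0,1,0,0,0,0,0,0,1,0,0,0,0,0,0,1]' 60
python3 - <<'E'
from h import *
delta(466.6,-119.6,-30,-60)
E
```

```text
t: 22.25
eef_pos: [466.5, -119.2, -28.3]
orientation: [0.0, 0.866, -0.5, 0.001]
force: [-0.5, 0.1, 5.5]
width: 0.514
t 22.25 pos [ 466.53 -119.24  -28.26] yaw -59.99 tilt 0.09605120904095858 F [-0.5   0.14  5.46] w 0.514 j [-0.38  0.38 -0.54  0.65 -0.    2.24]
 tool delta [0.34 0.12 1.74] turn rz 0.01127984033180951
 delta in final-yaw frame 0.3455992939276767 0.11552314914102763
```

```bash
python3 -m creep '[0,0,-4,0,0,0,1,0,0,-12,0,0,0,1,0,0,-20,0,0,0,1,0,0,-20,0,0,0,1,0,0,-15,0,0,0,1,0,0,-5,0,0,0,1,0,0,0,0,0,0,1,0,0,0,0,0,0,1]'
python3 - <<'E'
from h import *
delta(638.5,16.5,47,-60)
a,_,_=grab("wrist","w16")
cv2.imwrite("pics/w16c.png",cv2.resize(a[:,:,::-1],(480,360)))
E
```

```text
t: 22.92
eef_pos: [465.3, -118.5, 46.1]
orientation: [0.0, 0.866, -0.5, -0.001]
force: [-0.6, 0.1, -5.4]
width: 0.514
t 22.92 pos [ 465.3  -118.53   46.08] yaw -59.99 tilt 0.058083203559165346 F [-0.62  0.09 -5.37] w 0.514 j [-0.38  0.29 -0.44  0.84 -0.    2.24]
 tool delta [ -30.3  -217.52   -1.03] turn rz 0.010162846020108418
 delta in final-yaw frame -30.340499615090707 -217.51130668823856
```

View pics/w16c.png

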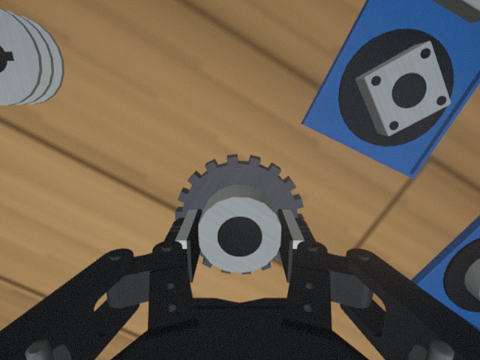

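Sprocket held level by the hub. Moving to its tray.

```bash
python3 -m creep '[-2.5,-18,0,0,0,0,1,-4.7,-33.5,0,0,0,0,1,-4.7,-33.5,0,0,0,0,1,-4.7,-33.5,0,0,0,0,1,-4.7,-33.5,0,0,0,0,1,-4.7,-33.5,0,0,0,0,1,-3,-22,0,0,0,0,1,-1.3,-10,0,0,0,0,1]'; python3 -m creep '[0,0,0,0,0,0,1,0,0,0,0,0,0,1,0,0,0,0,0,0,1]'
python3 - <<'E'
from h import *
delta(638.5,16.5,-22,-60)
E
```

```text
t: 23.63
eef_pos: [640.5, 18.8, 44.5]
orientation: [-0.0, 0.867, -0.499, -0.001]
force: [-0.2, -0.8, -4.7]
width: 0.509
t: 23.88
eef_pos: [637.2, 15.8, 45.2]
orientation: [0.001, 0.866, -0.5, -0.001]
force: [0.2, 0.3, -4.8]
width: 0.509
t 23.88 pos [637.21  15.82  45.22] yaw -60.01 tilt 0.20124721388053374 F [ 0.16  0.31 -4.79] w 0.509 j [-0.07  0.58  0.02  1.01 -0.    2.54]
 tool delta [ 0.16 -1.67 67.21] turn rz -0.012229098958869145
 delta in final-yaw frame 0.0575405275858093 -1.4560532215395132
```

```bash
python3 -m creep '[0,-0.5,12,0,0,0,1,0,0,18,0,0,0,1,0,0,14,0,0,0,1,0,0,8,0,0,0,1,0,0,3,0,0,0,1,0,0,0,0,0,0,1,0,0,0,0,0,0,1,0,0,0,0,0,0,1]'
python3 - <<'E'
from h import *
a,_,_=grab("wrist","w17")
cv2.imwrite("pics/w17c.png",cv2.resize(a[:,:,::-1],(480,360)))
delta(638.5,16.5,-22,-60)
E
```

```text
t: 24.55
eef_pos: [640.4, 16.2, -7.1]
orientation: [-0.0, 0.866, -0.5, 0.001]
force: [0.2, -0.6, -4.4]
width: 0.512
t 24.60 pos [640.61  16.28  -7.  ] yaw -60.00 tilt 0.12935737877704703 F [ 0.69 -0.63 -4.46] w 0.513 j [-0.07  0.63 -0.05  0.89 -0.    2.54]
 tool delta [-1.27  1.75 15.  ] turn rz 0.00376366408718809
 delta in final-yaw frame -1.2449961877719273 1.7182122817347656
```

View pics/w17c.png

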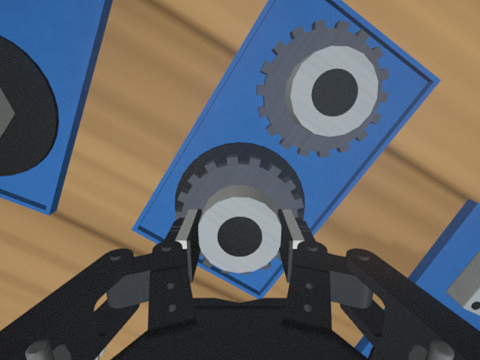

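Over the sprocket pad, hub at (241,235). Lowering to contact.

```bash
python3 -m creep '[-0.7,1,7,0,0,0,1,0,0,4,0,0,0,1,0,0,1.8,0,0,0,1,0,0,0,0,0,0,1,0,0,0,0,0,0,1,0,0,0,0,0,0,1]'
python3 - <<'E'
from h import *
delta(638.5,16.5,-22,-60)
E
```

```text
t: 25.1
eef_pos: [638.3, 16.5, -21.0]
orientation: [0.0, 0.866, -0.5, 0.0]
force: [-0.0, 1.3, -4.7]
width: 0.512
t 25.10 pos [638.33  16.55 -21.04] yaw -59.99 tilt 0.006741981766458325 F [-0.04  1.28 -4.68] w 0.512 j [-0.07  0.64 -0.07  0.87 -0.    2.54]
 tool delta [ 0.13 -0.13  0.96] turn rz 0.007121876231565238
 delta in final-yaw frame 0.12752007256680023 -0.12528622240998918
```

```bash
python3 -m creep '[0,0,0.7,0,0,0,1,0,0,0.5,0,0,0,1,0,0,0,0,0,0,1,0,0,0,0,0,0,1]'
python3 - <<'E'
from h import *
delta(638.5,16.5,-22,-60)
E
```

```text
t: 25.43
eef_pos: [638.5, 16.5, -22.1]
orientation: [-0.0, 0.866, -0.5, 0.0]
force: [0.1, -0.8, -4.8]
width: 0.51
t 25.43 pos [638.45  16.51 -22.1 ] yaw -59.99 tilt 0.018729892913543655 F [ 0.12 -0.81 -4.82] w 0.510 j [-0.07  0.64 -0.07  0.86 -0.    2.54]
 tool delta [ 0.03 -0.04 -0.1 ] turn rz 0.0060512840516935285
 delta in final-yaw frame 0.030658291425116516 -0.03946227752336645
```

```bash
python3 -m creep '[0,0,0.5,0,0,0,1,0,0,0.2,0,0,0,1,0,0,0,0,0,0,1,0,0,0,0,0,0,1]'
python3 - <<'E'
from h import *
delta(638.5,16.5,-22,-60)
E
```

```text
t: 25.77
eef_pos: [638.4, 16.5, -22.2]
orientation: [-0.0, 0.866, -0.5, 0.0]
force: [-2.8, 0.2, 3.6]
width: 0.512
t 25.77 pos [638.41  16.55 -22.23] yaw -59.99 tilt 0.027912355565192237 F [-2.77  0.17  3.58] w 0.512 j [-0.07  0.64 -0.07  0.86 -0.    2.54]
 tool delta [ 0.09 -0.06 -0.23] turn rz 0.010284509334837821
 delta in final-yaw frame 0.0881376923663551 -0.056067694806498224
```

```bash
python3 -m creep '[0,0,0,0,0,0,-0.2,0,0,0,0,0,0,-0.4,0,0,0,0,0,0,-0.4,0,0,-8,0,0,0,-0.4,0,0,-18,0,0,0,-0.4,0,0,-30,0,0,0,-0.4,0,0,-25,0,0,0,-1,0,0,-7,0,0,0,-1]'
python3 - <<'E'
from h import *
a,_,_=grab("wrist","w18")
cv2.imwrite("pics/w18c.png",cv2.resize(a[:,:,::-1],(480,360)))
delta(462.5,81,60,-50)
print("turq",ray("top",(286,319),18),"green",ray("top",(244,279),18))
E
```

```text
t: 26.43
eef_pos: [641.7, 16.3, 70.4]
orientation: [-0.002, 0.866, -0.5, 0.004]
force: [1.4, -0.3, 1.5]
width: 0.952
t 26.48 pos [641.97  16.29  70.17] yaw -59.99 tilt 0.4831775419390901 F [-0.05 -0.88  0.45] w 1.000 j [-0.07  0.56  0.05  1.05 -0.    2.54]
 tool delta [-145.84  123.11    8.61] turn rz -9.990011640419027
 delta in final-yaw frame -164.93107197460427 95.88587088610709
turq [335.63  99.78  18.  ] green [423.26 194.87  18.  ]
```

View pics/w18c.png

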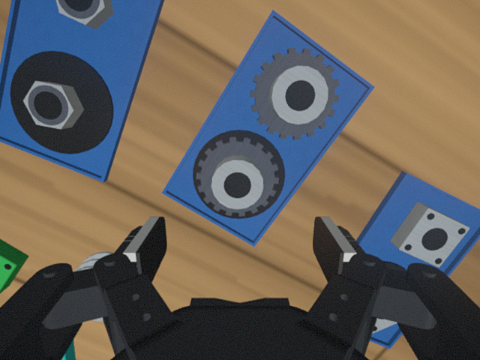

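The sprocket is flat on its pad, hub (238,184). Last is the pulley, gripped at yaw -36° to stay within the wrist joint's range at its tray.

```bash
python3 -m creep '[0,0,0,0,0,-6,-1,0,0,0,0,0,-6,-1,0,0,0,0,0,-6,-1,0,0,0,0,0,-6,-1,0,0,0,0,0,0,-1]'
python3 - <<'E'
from h import *
delta(462.5,81,60,-36)
E
```

```text
t: 26.9
eef_pos: [637.6, 16.6, 63.9]
orientation: [0.0, 0.951, -0.308, -0.001]
force: [-0.1, -0.4, 0.3]
width: 1.001
t 26.90 pos [637.59  16.58  63.92] yaw -35.90 tilt 0.09325211042653171 F [-0.12 -0.44  0.26] w 1.001 j [-0.07  0.57  0.04  1.05 -0.    2.12]
 tool delta [-179.6    50.48    4.21] turn rz 0.10146877941642174
 delta in final-yaw frame -179.51305270929274 50.79794883855251
```

```bash
python3 -m creep '[-17,4.8,0,0,0,0,-1,-34,9.6,0,0,0,0,-1,-34,9.6,0,0,0,0,-1,-34,9.6,0,0,0,0,-1,-34,9.6,0,0,0,0,-1,-18,5,0,0,0,0,-1,-8.5,2.3,0,0,0,0,-1,0,0,0,0,0,0,-1]'
python3 -m creep '[0,0,0,0,0,0,-1,0,0,0,0,0,0,-1]'
python3 - <<'E'
from h import *
x,y=wl("w19",28,5,(462,81),50)
delta(x,y,-36,-36)
E
```

```text
t: 27.57
eef_pos: [461.2, 81.7, 64.6]
orientation: [0.0, 0.951, -0.309, -0.001]
force: [-0.1, 0.7, 0.5]
width: 0.999
t: 27.73
eef_pos: [465.6, 80.8, 65.3]
orientation: [-0.0, 0.951, -0.31, 0.001]
force: [1.0, 0.1, -0.0]
width: 0.999
7509 28.454957119242543 ((463.3377990722656, 80.718017578125), (65.58341979980469, 65.31822967529297), 82.46775817871094) ((463.059326171875, 80.6203384399414), 33.243812561035156)
t 27.78 pos [465.56  80.74  65.29] yaw -36.07 tilt 0.11139649495699887 F [-0.27  0.47 -1.11] w 0.996 j [ 0.04  0.25 -0.44  0.88 -0.    2.24]
 tool delta [ -2.12   1.67 101.28] turn rz -0.07030675033036005
 delta in final-yaw frame -1.9502128400652403 1.565631341080199
```

View pics/w19.png

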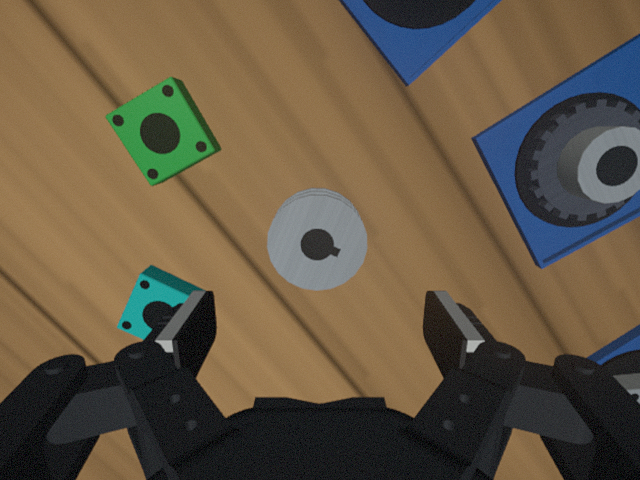

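Pulley at (317,243) px, centre (463.2,80.7), top z 28.5, clear of the two decoys. Descending.

```bash
python3 -m creep '[-1,0.7,14,0,0,0,-1,-0.4,0.4,20,0,0,0,-1,0,0,20,0,0,0,-1,0,0,15,0,0,0,-1,0,0,8,0,0,0,-1,0,0,3,0,0,0,-1,0,0,0,0,0,0,-1,0,0,0,0,0,0,-1]' 80
python3 - <<'E'
from h import *
delta(463.2,80.7,-37,-36)
E
```

```text
t: 28.45
eef_pos: [462.7, 81.0, -14.4]
orientation: [-0.0, 0.951, -0.309, 0.001]
force: [0.3, 0.7, 0.2]
width: 0.995
t 28.45 pos [462.7   80.98 -14.4 ] yaw -36.02 tilt 0.06280602900858039 F [0.28 0.72 0.2 ] w 0.995 j [ 0.04  0.35 -0.55  0.67 -0.    2.24]
 tool delta [ 0.55 -0.06 22.61] turn rz -0.015539203871668406
 delta in final-yaw frame 0.5674675025958809 -0.07158224009081762
```

```bash
python3 -m creep '[0.4,0,10,0,0,0,-1,0,0,8,0,0,0,-1,0,0,3,0,0,0,-1,0,0,0,0,0,0,-1,0,0,0,0,0,0,-1]' 80
python3 - <<'E'
from h import *
delta(463.2,80.7,-37,-36)
E
```

```text
t: 28.87
eef_pos: [461.9, 80.9, -35.8]
orientation: [0.0, 0.951, -0.309, -0.0]
force: [0.2, -0.2, 1.1]
width: 1.002
t 28.87 pos [461.9   80.88 -35.76] yaw -35.99 tilt 0.00920070223579883 F [ 0.24 -0.16  1.13] w 1.002 j [ 0.04  0.38 -0.58  0.62 -0.    2.24]
 tool delta [ 1.16 -0.62  1.24] turn rz 0.006881988953892915
 delta in final-yaw frame 1.1614649183038315 -0.618494896078601
```

```bash
python3 -m creep '[0.8,-0.5,0.5,0,0,0,-0.9,0,0,0,0,0,0,-0.7,0,0,0,0,0,0,-0.4,0,0,0,0,0,0,1,0,0,0,0,0,0,1,0,0,0,0,0,0,1,0,0,0,0,0,0,1]' 80
python3 - <<'E'
from h import *
delta(463.2,80.7,-37,-36)
E
```

```text
t: 29.45
eef_pos: [463.6, 80.7, -35.4]
orientation: [-0.0, 0.951, -0.309, 0.001]
force: [-2.4, -0.4, 8.3]
width: 0.744
t 29.45 pos [463.56  80.73 -35.37] yaw -35.99 tilt 0.0813566204120988 F [-2.42 -0.41  8.25] w 0.744 j [ 0.04  0.38 -0.57  0.62 -0.    2.24]
 tool delta [-0.28  0.24  1.63] turn rz 0.005668639041800816
 delta in final-yaw frame -0.2751288838641674 0.23919621320298085
```

```bash
python3 -m creep '[0,0,-4,0,0,0,1,0,0,-12,0,0,0,1,0,0,-20,0,0,0,1,0,0,-20,0,0,0,1,0,0,-15,0,0,0,1,0,0,-5,0,0,0,1,0,0,0,0,0,0,1,0,0,0,0,0,0,1]'
python3 - <<'E'
from h import *
delta(503.6,404.3,42,-36)
a,_,_=grab("wrist","w20")
cv2.imwrite("pics/w20c.png",cv2.resize(a[:,:,::-1],(480,360)))
E
```

```text
t: 30.12
eef_pos: [462.4, 80.8, 39.0]
orientation: [0.0, 0.951, -0.309, -0.0]
force: [-0.2, 0.3, -3.9]
width: 0.743
t 30.12 pos [462.36  80.8   38.97] yaw -35.99 tilt 0.04495695791330922 F [-0.18  0.29 -3.94] w 0.743 j [ 0.04  0.28 -0.48  0.81 -0.    2.24]
 tool delta [-156.75 -285.98   -3.09] turn rz 0.008422405871954197
 delta in final-yaw frame -156.7867335074569 -285.95436929545906
```

View pics/w20c.png

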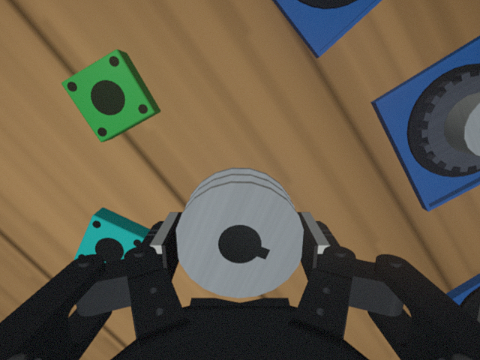

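Pulley held level, bore (238,244). Moving to the pulley tray.

```bash
python3 -m creep '[-8,-15,0,0,0,0,1,-16.5,-30.1,0,0,0,0,1,-16.5,-30.1,0,0,0,0,1,-16.5,-30.1,0,0,0,0,1,-16.5,-30.1,0,0,0,0,1,-16.5,-30.1,0,0,0,0,1,-16.5,-30.1,0,0,0,0,1,-16.5,-30.1,0,0,0,0,1]'; python3 -m creep '[-16.5,-30.1,0,0,0,0,1,-10,-18,0,0,0,0,1,-6.7,-12,0,0,0,0,1,0,0,0,0,0,0,1,0,0,0,0,0,0,1,0,0,0,0,0,0,1]'
python3 - <<'E'
from h import *
delta(503.6,404.3,-29.2,-36)
E
```

```text
t: 30.83
eef_pos: [494.1, 337.0, 37.5]
orientation: [0.001, 0.951, -0.309, -0.001]
force: [0.1, -0.2, -4.1]
width: 0.739
t: 31.33
eef_pos: [502.9, 402.7, 37.9]
orientation: [0.002, 0.951, -0.309, -0.001]
force: [0.3, 0.0, -4.5]
width: 0.745
t 31.33 pos [502.94 402.75  37.95] yaw -36.01 tilt 0.1982334195741155 F [ 0.32  0.03 -4.53] w 0.745 j [ 0.58  0.6   0.03  1.01 -0.    2.78]
 tool delta [-0.34 -1.87 67.14] turn rz -0.009642210839217569
 delta in final-yaw frame -0.3810668579996459 -1.6429145396670366
```

```bash
python3 -m creep '[0,-0.6,12,0,0,0,1,0,0,18,0,0,0,1,0,0,14,0,0,0,1,0,0,8,0,0,0,1,0,0,3,0,0,0,1,0,0,0,0,0,0,1,0,0,0,0,0,0,1,0,0,0,0,0,0,1]'
python3 - <<'E'
from h import *
a,_,_=grab("wrist","w21")
cv2.imwrite("pics/w21c.png",cv2.resize(a[:,:,::-1],(480,360)))
delta(503.6,404.3,-29.2,-36)
E
```

```text
t: 32.0
eef_pos: [505.3, 404.9, -14.3]
orientation: [-0.001, 0.951, -0.309, 0.001]
force: [-0.7, 0.4, -2.9]
width: 0.742
t 32.05 pos [505.39 405.08 -14.24] yaw -36.00 tilt 0.12366761450726806 F [-0.36 -1.08 -3.37] w 0.746 j [ 0.58  0.64 -0.03  0.89 -0.    2.78]
 tool delta [-1.    1.72 14.96] turn rz -0.0047214170787697185
 delta in final-yaw frame -0.9892378380081416 1.6885579079716204
```

View pics/w21c.png

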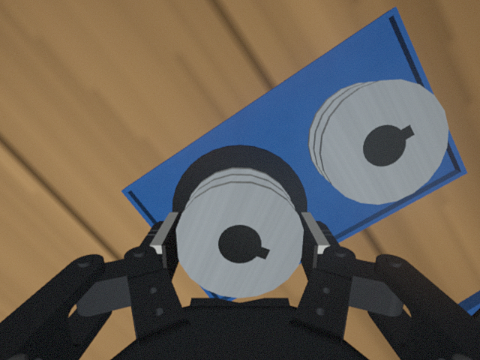

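Over the pulley pad, bore (240,244), pad visible evenly around it. Lowering.

```bash
python3 -m creep '[-0.5,1,7,0,0,0,1,0,0,4,0,0,0,1,0,0,1.8,0,0,0,1,0,0,0,0,0,0,1,0,0,0,0,0,0,1,0,0,0,0,0,0,1]'
python3 -m creep '[0,0,0.5,0,0,0,1,0,0,0,0,0,0,1,0,0,0,0,0,0,1]'
python3 - <<'E'
from h import *
delta(503.6,404.3,-29.4,-36)
E
```

```text
t: 32.55
eef_pos: [503.4, 404.1, -28.3]
orientation: [0.0, 0.951, -0.309, 0.0]
force: [0.1, -0.6, -3.9]
width: 0.748
t: 32.8
eef_pos: [503.4, 404.1, -28.7]
orientation: [0.0, 0.951, -0.309, 0.0]
force: [0.9, -0.8, -4.3]
width: 0.743
t 32.80 pos [503.45 404.14 -28.74] yaw -35.99 tilt 0.004930594182615068 F [ 0.94 -0.83 -4.31] w 0.743 j [ 0.58  0.66 -0.05  0.86 -0.    2.78]
 tool delta [ 0.03 -0.22  0.66] turn rz 0.008434626953686575
 delta in final-yaw frame 0.026524182234889948 -0.22269976129003244
```

```bash
python3 -m creep '[0,0,0.5,0,0,0,1,0,0,0.3,0,0,0,1,0,0,0,0,0,0,1,0,0,0,0,0,0,1]'
python3 - <<'E'
from h import *
delta(503.6,404.3,-29.4,-36)
E
```

```text
t: 33.13
eef_pos: [503.5, 404.2, -29.2]
orientation: [-0.0, 0.951, -0.309, 0.0]
force: [-0.9, -0.3, -1.3]
width: 0.748
t 33.13 pos [503.54 404.19 -29.23] yaw -35.99 tilt 0.02066221854718428 F [-0.87 -0.3  -1.32] w 0.748 j [ 0.58  0.66 -0.05  0.86 -0.    2.78]
 tool delta [-0.02 -0.13  0.17] turn rz 0.008280078231649668
 delta in final-yaw frame -0.020082835641430444 -0.12599691900379803
```

Touching, so release and rise.

```bash
python3 -m creep '[0,0,0.2,0,0,0,1,0,0,0,0,0,0,-0.6,0,0,0,0,0,0,-0.8,0,0,0,0,0,0,-0.8,0,0,-6,0,0,0,-0.8,0,0,-15,0,0,0,-0.8,0,0,-25,0,0,0,-0.8,0,0,-30,0,0,0,-0.8]'
python3 -m creep '[12,10,-20,0,0,0,-1,25,20,-20,0,0,0,-1,30,25,-10,0,0,0,-1,30,25,0,0,0,0,-1,20,15,0,0,0,0,-1,0,0,0,0,0,0,-1,0,0,0,0,0,0,-1]'
python3 - <<'E'
from h import *
delta(503.6,404.3,-29.4,-36)
for n in("top","scene"): grab(n,n+"_e")
dt=np.load("pics/top_e.npy");c=manip.calibration("top")
v,u=np.mgrid[0:480,0:640];P=np.stack([(u-c["cx"])/c["fx"]*dt,(v-c["cy"])/c["fy"]*dt,dt],-1);W=(P-c["t"])@c["R"]
for k,h in dict(pulley=28,nut=16,sprocket=28,flange=18,bearing=18).items():
    m=(abs(W[...,2]-6-h)<5)&(np.hypot(W[...,0]-D[k][0],W[...,1]-D[k][1])<48)
    p=W[m];(x,y),r=cv2.minEnclosingCircle(p[:,:2].astype(np.float32));(rx,ry),sz,_=cv2.minAreaRect(p[:,:2].astype(np.float32))
    A=np.c_[p[:,:2]-p[:,:2].mean(0),np.ones(len(p))];co=np.linalg.lstsq(A,p[:,2],rcond=None)[0]
    print(k,m.sum(),"top z",np.median(p[:,2]),"exp",6+h,"off",rx-D[k][0],ry-D[k][1],"size",sz,"tilt rad",np.hypot(co[0],co[1]))
E
```

```text
t: 33.8
eef_pos: [502.0, 403.2, 45.7]
orientation: [0.001, 0.951, -0.309, -0.001]
force: [1.1, 1.1, -0.1]
width: 0.902
t: 34.38
eef_pos: [543.0, 257.3, 97.0]
orientation: [-0.0, 0.951, -0.31, 0.0]
force: [0.4, -0.2, 0.5]
width: 0.997
t 34.38 pos [542.99 257.31  97.04] yaw -36.16 tilt 0.058346465493151256 F [ 0.42 -0.19  0.46] w 0.997 j [ 0.34  0.47 -0.03  1.07  0.    2.54]
 tool delta [-118.57  -95.32  126.49] turn rz -0.15835666327069475
 delta in final-yaw frame -118.26489122619483 -95.7696129296468
pulley 0 top z nan exp 34 off -503.6 -404.3 size (0.0, 0.0) tilt rad 0.0
nut 202 top z 22.68526874529588 exp 22 off -1.9483520507812955 -0.8102142333984261 size (41.17845916748047, 35.8313102722168) tilt rad 0.04763333558838347
sprocket 303 top z 34.37224235597393 exp 34 off -1.18988037109375 -0.2836494445800781 size (45.333683013916016, 44.10795974731445) tilt rad 0.018171638565017693
flange 470 top z 24.52785234127895 exp 24 off -1.31549072265625 -0.0428466796875 size (49.859249114990234, 52.08955001831055) tilt rad 0.008494660757066601
bearing 403 top z 24.447301566619466 exp 24 off -0.5356323242187386 -0.14106445312501137 size (49.20653533935547, 52.60855484008789) tilt rad 0.010122101705540967<stdin>:9: RuntimeWarning: Mean of empty slice.
  ret = um.true_divide(
  return _methods._mean(a, axis=axis, dtype=dtype,
  ret = ret.dtype.type(ret / rcount)
```

View pics/top_e.png

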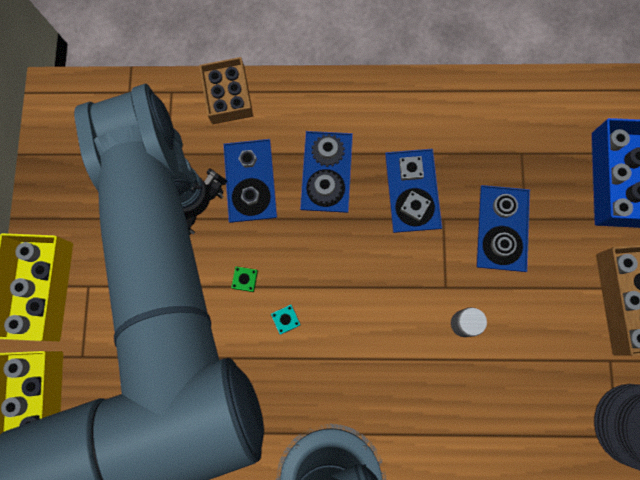

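View pics/scene_e.png

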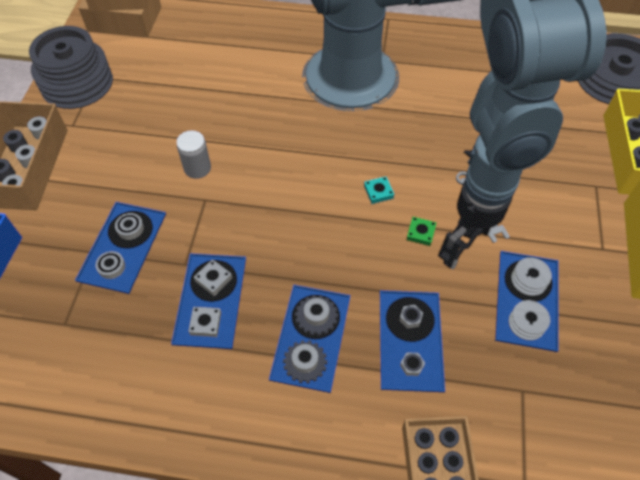

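Nut, sprocket, flange and bearing sit on their pads within about 2 mm. The arm hides the pulley from the top camera, but the scene view shows it at (532,273). I'll check it with scene depth.

```bash
python3 - <<'E'
from h import *
dt=np.load("pics/scene_e.npy");c=manip.calibration("scene");k="pulley"
v,u=np.mgrid[0:480,0:640];P=np.stack([(u-c["cx"])/c["fx"]*dt,(v-c["cy"])/c["fy"]*dt,dt],-1);W=(P-c["t"])@c["R"]
m=(abs(W[...,2]-34)<3)&(np.hypot(W[...,0]-D[k][0],W[...,1]-D[k][1])<48)
p=W[m];(rx,ry),r=cv2.minEnclosingCircle(p[:,:2].astype(np.float32))
A=np.c_[p[:,:2]-p[:,:2].mean(0),np.ones(len(p))];co=np.linalg.lstsq(A,p[:,2],rcond=None)[0]
print(m.sum(),np.median(p[:,2]),rx-D[k][0],ry-D[k][1],r,np.hypot(co[0],co[1]))
s=manip.state();print(s["t"],s["width"],s["force"],abs(s["joint_velocities"]).max())
E
```

```text
756 33.61626909211405 1.3607238769531023 0.23826904296873863 33.714691162109375 0.0037955038232491993
34.4833 1.0031612555744944 [-0.83  0.85 -0.2 ] 0.019633736457900838
```

The pulley is within 1.4 mm of the dot, flat, with its top at 33.6 mm where 34 was expected. Handing in.

```bash
python3 -c "
from cell import manip
print(manip.job_done())"
```

```text
the job is handed in; nothing more can be done
None
```

I took both stacks apart in the order nut, flange, bearing, sprocket, pulley, set each part on its own tray's pad, and handed in at about 34.5 s of the 131 s. `job_done()` gives no verdict, so the results below are my own last measurements.

| Part | Offset from white dot (mm) | Top height measured / expected (mm) | Tilt (rad) |
|---|---|---|---|
| Nut | 2.1 | 22.7 / 22 | 0.048 (noisy, few depth pixels) |
| Sprocket | 1.2 | 34.4 / 34 | 0.018 |
| Flange | 1.3 | 24.5 / 24 | 0.008 |
| Bearing | 0.6 | 24.4 / 24 | 0.010 |
| Pulley | 1.4 | 33.6 / 34 | 0.004 |

- **Pulley check:** the arm hid the pulley from the top camera at the end, so its row comes from the scene camera's depth alone. The other four rows come from the top camera.
- **Finger tips not where described:** the tips sit about 40–45 mm behind the reported TCP. My first attempt on the nut therefore closed on air above it, touching nothing. I measured the real offset from the wrist and scene cameras, refined it from contact during the grasps, and used it for all five picks.
- **Forces:** the largest force reading I saw was about 12 N, when the tips touched the pulley's top while gripping the flange. At the end the gripper was open and clear of everything.

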